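# Clamp a fresco fragment in the bonding press to its torque click

## Robot

A 6-joint arm with a two-finger parallel gripper is mounted at the origin on the work surface. World frame = base frame: x ahead of the robot, y to its left, z up, the work surface at z = 0. Lengths are in mm, angles in rad, forces in N, time in s.
With the tool pointing down it reaches from about 275 to 1000 mm from the base axis. Payload 8.4 kg.
Tool frame: the origin (TCP) lies between the finger pads; the fingertips stand 22 mm ahead of it and the grasp point (between the pads) lies 3 mm ahead of it (r.nose_length is the z of the fingertips in the tool frame, in mm); z points along the fingers, y is the line along which they close (so a half turn about z gives the same grasp; the last joint's range is limited). The gripper opens to 85 mm and grips with 20 to 120 N. Pads are 22 mm wide; open, the fingers measure 114 mm over their backs; the gripper's body (76 mm by 85 mm) begins 54 mm behind the grasp point. The pads swing forward as they close: fully open they stand 13 mm farther back than shut.
Start: joints at [-1.254, 0.353, 1.633, -0, 1.155, -0.002], TCP at [195.891, -593.51, 213.981] pointing down, gripper open.
Joint ranges: [-2.63, 2.63], [-0.92, 2.1], [0.06, 2.66], [-1.3, 4.44], [0, 2.69], [-3.02, 3.02]. Speed limits (rad/s): [2.22, 2.22, 2.79, 3.14, 3.14, 3.14].

## Interface

Orientations are given as [roll, pitch, yaw] about the fixed x, y, z axes, in that order (R = Rz(yaw) Ry(pitch) Rx(roll)).
In Python, from rig import r, cams gives the robot as it stands.
- The arm moves only by the shell command python3 -m handwheel 'ROWS' [FORCE]. ROWS is a JSON list of rows, 1 to 5 of them, each of 7 numbers: a rotation vector rx, ry, rz in units of 0.05 rad, then dx, dy, dz in units of 25 mm, then the opening from 0.0 (shut) to 1.0 (fully open); each row shifts and turns the commanded pose from where the row before left it, along the tool's axes as they then stand; what a row does not reach is not made up. A row lasts 1/12 s, in which the tool goes at most 41.7 mm and 0.125 rad, less where a joint would pass 70% of its speed; a pose out of reach is approached as far as the arm can. The fingers move at their own pace and stop on an object; FORCE is the grip in N (left out, the last holds). Time passes only in rows, so rows that do not move let the fingers close. It prints the time, the measured TCP pose, the force, the opening and the grip force at its end. Input that does not fit is refused with a message, and nothing moves.
- r.sense(): the state, without advancing time (a new reading comes with each control period).
- cams.grab_frame(name): name is "scene" or "top" or "wrist"; returns the picture (384x512x3 uint8, red, green, blue); there is no depth.
- cams.camera_params(name): a dict with "fx", "fy", "cx", "cy" (pixels), "rvec" (rotation vector, rad) and "tvec" (3), from world to camera coordinates, as OpenCV has them. Camera axes: x right, y down, z forward; pixel columns grow to the right and rows downward; lengths in mm; the calibration is good to about 2 mm. A picture is of the moment at which its call begins: read the wrist's pose just before it. camera_params takes no time and is no camera call; for the wrist camera it gives the pose at the moment of the call.
- r.sign_off(): hands the job in; it is judged then, once.
The state is a dict: "clock": time; "qpos": joint angles; "qvel": joint speeds; "joint_efforts": joint torques, N m; "eef_pos": TCP position; "tcp_rot": TCP orientation; "contact_force": force on the tool from outside, world axes, zero at the start; "wrist_torque": the same for the moment, N m; "opening": opening from 0.0 (shut) to 1.0 (fully open); "grasp_force": force on a finger pad.
Only numpy, scipy, OpenCV 4.12 (cv2) and the standard library are available. Lean on these libraries where they do the work, as an engineer would, in place of code of your own. Each camera call takes 0.05 s, during which the arm holds its last target. There are 200 camera calls.

## Task

The fresco fragment has just been bonded onto its new backing board and must set under pressure: push the board gently along the cork bed of the small press until its rear edge is fully home and square against the steel fence. Then wind the press down onto it with the black torque knob, clockwise seen from above, until the knob slips: stop at its first click, before it clicks a second time. Let go and leave the board clamped; leave the glass box, the brush and the lamp where they are.

Things in the scene. Friction and masses are not known exactly. Their poses are not given: they have to be found in the camera images.
- press: Two-pillar bench press, fixed. Origin: on the screw's axis at bench height; x from the open front (robot side) to the fence, y left, z up. Iron base 290 x 250 x 16 (x -170 to 120) with a cork bed, top 20 over the bench (x -165 to 85, y -75 to 75). Pillars 20 thick at x 0, y -100 and 100, their foot flanges 36 wide, to 26 over the bench.
- crosshead (a point): Point on the screw's axis on top of the round boss (50 diameter) of the press's crosshead, 150 over the bench. The crosshead is a bar 44 (x) by 250 (y), 113 to 139 over the bench; nuts on its two pillars reach up to 150.
- fence (a point): Middle of the front face of the steel fence across the rear of the bed, at bed height (20 over the bench), 85 behind the screw's axis. The fence is 150 wide and stands 16 over the bed; the board's rear edge belongs flat against it.
- press_pad: Round rubber pad, 60 diameter, at the lower end of the screw; origin at the centre of its underside, the face that presses on the fragment; z up. It does not turn. It starts 2 to 13 over the plaster. Springy, about 20 N per mm.
- knob_grip (a point): On the screw's axis inside the black torque knob, 26 over its underside, 12 below its top. The knob is a fluted cylinder, 44 diameter, 38 high; its underside starts about 25 over the crosshead's boss. Clockwise from above drives screw, pad and knob down together, 18 per turn (2.86 per rad), counter-clockwise raises them; the knob has no stop.
- press_knob: The torque knob; origin at the centre of its underside. Free running takes about 0.15 N m. With the pad on the work the torque rises over 1.3 to 2 rad of turning to the set 0.35 N m (about 70 N of clamping); then its ratchet slips: the knob turns on alone, the torque drops by a third or more and returns, one click each 0.52 rad. Released, it settles in the nearest click and the screw holds.
- knob_mark (a point): Index mark, a white line on the knob's lower rim; the point lies just inside it, 17 from the axis and 4 over the knob's underside. It turns with the knob. Within a click the torque is highest 7 degrees on and spent at 15 degrees, halfway; let go before halfway, the knob falls back and has not clicked.
- collar_mark (a point): Index mark, a white line on the screw's steel collar (34 diameter, 12 high) just under the knob, 17 from the axis. It turns with the screw. At the start it stands under the knob's mark; each click leaves the knob's mark 30 degrees further ahead, clockwise.
- panel: Loose honeycomb backing board 170 (x) x 120 (y) x 16 thick with the bonded fresco fragment on top, on the cork bed, drawn out 30 to 60 from the fence, up to 0.09 rad askew and 8 off the middle. Origin: centre of its underside; x towards the fence, y left. 0.4 to 0.85 kg in all. Home, its rear edge (x 85) is at the fence and its origin under the screw.
- board_front (a point): Middle of the board's front edge (robot side), at half its thickness (8 up). The fragment on the board, an irregular plaster slab about 125 x 100, keeps 19 mm clear of the board's short edges and 10 of its long ones; its thickness over the board differs from piece to piece, 13 to 21, and is not measured. Sliding the board takes 3 to 8 N, starting it up to 13 N.
- board_rear_left (a point): Point on the board's rear edge at half its thickness (8 up), 55 to the left of its middle; at the fence when the board is home.
- board_rear_right (a point): The same, 55 to the right of the middle.
- glass_box: Bystander: open square glass box 115 x 115 x 60, loose, to the left of the press; origin at the centre of its underside.
- brush: Bystander: flat paint brush 200 long lying on the bench to the right of the press; origin at the middle of its underside.
- work_lamp: Bystander: upright hand lamp 52 x 36 x 208 standing on the bench, to the right of the press; origin at the centre of its underside.
Mind the look-alikes: they are no part of the job. Of the things that look like the panel, the smaller one is meant.

How it is judged (in metres and radians):
On the way, in this order (a step that is already met when the one before it is completed fails the run):
1. the board is home: both rear corners within 2 mm of the fence, the board within 15 mm of the middle (x of each of board_rear_left, board_rear_right in the frame of press above 0.083 m and y of panel in the frame of press between -0.015 and 0.015 m), for 0.2 s.
2. the knob has clicked at its set torque with the pad pressing on the fragment (all of step 1 and horizontal distance between knob_mark and collar_mark above 0.0065 m and contact force between press_pad and panel above 40 N), for 0.1 s.
At the end, for the whole second after the job is handed in: The board lies at rest with both rear corners within 2 mm of the fence and within 15 mm of the middle of the bed; the pad presses on it with more than 40 N; the knob has slipped by one click (its mark 6.5 to 13 mm from the collar's mark, seen from above) and is let go (all of step 2 and horizontal distance between knob_mark and collar_mark below 0.013 m and linear speed of panel below 0.01 m/s and angular speed of press_pad below 0.05 rad/s); the robot touches nothing.
It fails at once if the knob clicks a second time (its mark more than one and a half clicks ahead) (horizontal distance between knob_mark and collar_mark above 0.013 m).
It fails at once if the board is pushed with more than 25 N (contact force between the fingers and panel above 25 N).
It fails at once if the glass box, the brush or the lamp is moved by more than 20 mm (distance of any of glass_box, brush, work_lamp from where it was at the start of the episode above 0.02 m).
It also fails if it takes over 72 s, if anything falls off the work surface, if the arm or the gripper's body presses on something with over 40 N, if the wrist force passes 120 N, or if a joint passes its speed limit or range.

## Working session

There is one attempt and no reset: what is moved stays moved. The work goes in short steps, Python scripts to look and compute and a shell command to move; the robot and the scene stay as the last step left them, time stands still between calls to the robot, and variables do not carry over. Pictures are saved under pics/ and viewed, at most 10 in all, crops included, and the job is handed in when it is done.

```bash
ls; mkdir -p pics; python3 - <<'E'
from rig import r,cams
import cv2,numpy as np
s=r.sense();print(s)
ims=[]
for n in("scene","top","wrist"):
    im=cams.grab_frame(n);cv2.imwrite(f"pics/{n}0.png",im[:,:,::-1]);ims.append(im);p=cams.camera_params(n);print(n,p)
cv2.imwrite("pics/a.png",cv2.resize(np.vstack([np.hstack(ims[:2])]),(800,300))[:,:,::-1])
E
```

```text
pics
{'clock': 0.0, 'qpos': array([-1.25439975e+00,  3.53676946e-01,  1.63411200e+00,  2.41584584e-05,
        1.15521660e+00, -2.39980441e-03]), 'qvel': array([-0.00062571, -0.00098299, -0.00130715,  0.0007874 ,  0.000702  ,
       -0.00125136]), 'joint_efforts': array([-2.05852535e-03, -6.05252981e+01, -3.42082965e+01, -4.60428453e-05,
        9.14957636e-03, -1.35138919e-05]), 'eef_pos': array([ 195.74356738, -593.03545008,  213.25319186]), 'tcp_rot': array([-3.14017982e+00, -2.54789298e-05,  3.18786599e-01]), 'contact_force': array([ 0.22831713, -0.11079567,  0.82980816]), 'wrist_torque': array([ 0.02373693,  0.04557835, -0.02624671]), 'grasp_force': 0.0, 'opening': 1.0066440280804714}
scene {'fx': 448.094237039022, 'fy': 448.094237039022, 'cx': 249.63373037933226, 'cy': 186.1679310435205, 'rvec': array([ 2.08138236,  0.59985796, -0.31342444]), 'tvec': array([-517.64156245,    5.7558032 , 1640.94646329])}
top {'fx': 437.5363167480342, 'fy': 437.5363167480342, 'cx': 249.45439653508078, 'cy': 189.0522436096535, 'rvec': array([ 2.20401048, -2.15237186,  0.14187698]), 'tvec': array([  34.24309997,  549.29109623, 1318.32846643])}
wrist {'fx': 285.4398604073816, 'fy': 285.4398604073816, 'cx': 256.88647796588896, 'cy': 192.86357076093424, 'rvec': array([-2.33509232,  1.68942512,  0.26277439]), 'tvec': array([-624.75486964,  -37.89736503,  380.85883131])}
```

View pics/scene0.png

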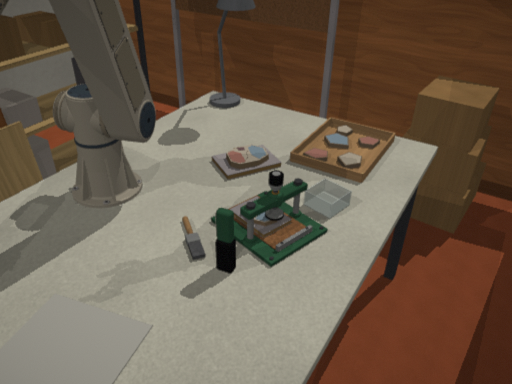

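View pics/top0.png

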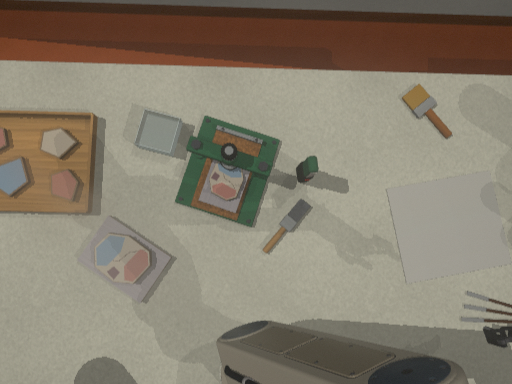

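```bash
cat >h.py <<'E'
import cv2,numpy as np
from rig import r,cams
def ray(p,uv):
    R=cv2.Rodrigues(p["rvec"])[0];K=np.array([[p["fx"],0,p["cx"]],[0,p["fy"],p["cy"]],[0,0,1]])
    return -R.T@p["tvec"], R.T@np.linalg.solve(K,np.r_[uv,1.])
def onz(p,uv,z):
    c,d=ray(p,uv);return c+d*(z-c[2])/d[2]
def tri(a,b):
    (c1,d1),(c2,d2)=a,b
    t=np.linalg.lstsq(np.c_[d1,-d2],c2-c1,rcond=None)[0]
    x,y=c1+d1*t[0],c2+d2*t[1];return (x+y)/2,np.linalg.norm(x-y)
def proj(p,X):
    K=np.array([[p["fx"],0,p["cx"]],[0,p["fy"],p["cy"]],[0,0,1]])
    return cv2.projectPoints(np.float64([X]),p["rvec"],p["tvec"],K,None)[0].ravel()
E
python3 - <<'E'
from h import *
im=cv2.imread("pics/top0.png");sc=cv2.imread("pics/scene0.png")
a=cv2.resize(im[105:235,165:325],(800,650),interpolation=cv2.INTER_CUBIC)[:600]
cv2.imwrite("pics/c1.png",a)
p=cams.camera_params("top");q=cams.camera_params("scene")
hsv=cv2.cvtColor(im,cv2.COLOR_BGR2HSV)
m=cv2.inRange(hsv,(50,90,20),(90,255,160));m[:,290:]=0;m[:, :150]=0
c=max(cv2.findContours(m,0,2)[0],key=cv2.contourArea)
b=cv2.boxPoints(cv2.minAreaRect(c));print(b)
B=np.array([onz(p,x,16) for x in b]);print(B.round(1),[np.linalg.norm(B[i]-B[i-1]).round() for i in range(4)])
print(tri(ray(p,(229.5,152)),ray(q,(276,175))))
E
```

```text
[[250.00002 168.     ]
 [251.7931  163.51724]
 [256.7931  165.51724]
 [255.00002 170.     ]]
[[615.8  46.7  16. ]
 [630.1  41.4  16. ]
 [624.2  25.7  16. ]
 [609.9  31.   16. ]] [np.float64(17.0), np.float64(15.0), np.float64(17.0), np.float64(15.0)]
(array([629.74612984, 108.43577871, 208.19152732]), np.float64(4.304412115157053))
```

View pics/c1.png

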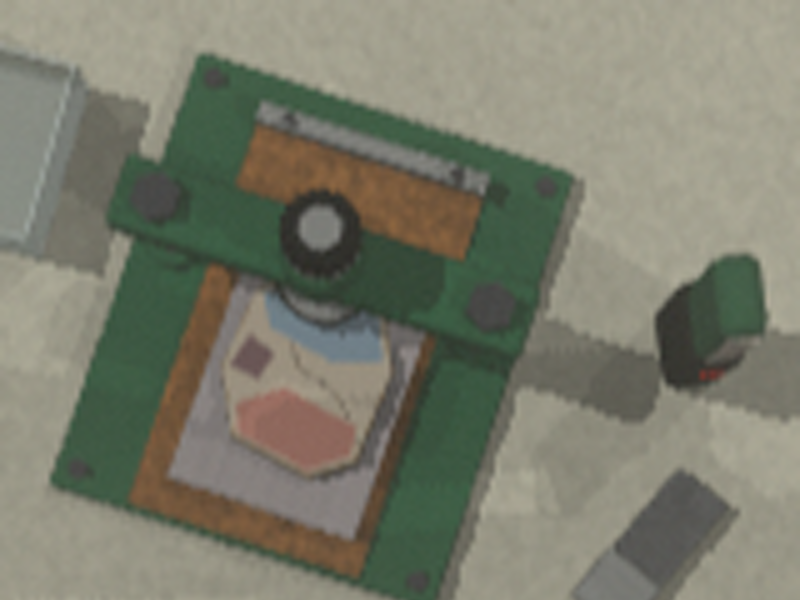

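The crop shows the press with the small board on its cork bed (front corners at crop (168,478), (357,541); knob (322,230)). Candidates for the panel are the board on the press bed (top px 225,183) and the larger one on the bench (125,258). The one on the bed is smaller and on the bed, so it is the one meant.

```bash
python3 - <<'E'
from h import *
p=cams.camera_params("top");q=cams.camera_params("scene")
f=lambda u,v,z:onz(p,(165+(u+.5)/5-.5,105+(v+.5)/5-.5),z)
pts=dict(bRL=(200,55,16),bRR=(582,178,16),bFL=(53,487,16),cFL=(132,498,20),cFR=(362,576,20),fL=(243,187,20),fRt1=(260,100,36),fRt2=(490,175,36),pFL=(168,478,36),pFR=(357,541,36),pRLs=(233,275,36),knob=(322,230,213),nutL=(158,193,150),nutR=(493,305,150))
P={k:f(*v) for k,v in pts.items()}
for k in P:print(k,P[k].round(1))
y=lambda a,b:np.arctan2(*(P[a]-P[b])[[1,0]])
print(y('bRL','bFL'),y('bRL','bRR')-np.pi/2,y('cFL','cFR')-np.pi/2,y('nutL','nutR')-np.pi/2,y('fRt1','fRt2')-np.pi/2,'board',y('pFL','pFR')-np.pi/2)
th=y('bRL','bRR')-np.pi/2;R=np.array([[np.cos(th),-np.sin(th)],[np.sin(th),np.cos(th)]])
print('origin from base', (P['bRL'][:2]+P['bRR'][:2])/2-R@[120,0], 'nuts',(P['nutL'][:2]+P['nutR'][:2])/2,'cork',(P['cFL'][:2]+P['cFR'][:2])/2+R@[165,0])
O=(P['nutL'][:2]+P['nutR'][:2])/2
for k in P:print(k,(R.T@(P[k][:2]-O)).round(1))
E
```

```text
bRL [779.1 193.7  16. ]
bRR [706.9 -49.   16. ]
bFL [503.8 275.1  16. ]
cFL [497.9 225.8  20. ]
cFR [453.3  83.2  20. ]
fL [694.3 163.7  20. ]
fRt1 [746.1 153.9  36. ]
fRt2 [702.7  10.1  36. ]
pFL [509.5 202.7  36. ]
pFR [473.9  86.7  36. ]
pRLs [635.7 167.2  36. ]
knob [630.8 108.6 213. ]
nutL [661.7 203.2 150. ]
nutR [602.8  12.8 150. ]
-0.2874097029702066 -0.2893006150859847 -0.30304378800447074 -0.30001731760263284 -0.29298121472494665 board -0.2979800375411372
origin from base [627.98824044 106.60358368] nuts [632.24327067 108.02889838] cork [633.72866588 107.44822101]
bRL [116.3 124. ]
bRR [ 116.3 -129.2]
bFL [-170.8  123.5]
cFL [-162.4   74.6]
cFR [-164.4  -74.8]
fL [43.6 71.1]
fRt1 [96.  76.4]
fRt2 [ 95.5 -73.7]
pFL [-144.6   55.7]
pFR [-145.7  -65.6]
pRLs [-13.6  57.6]
knob [-1.6  0.1]
nutL [ 1.1 99.7]
nutR [ -1.1 -99.7]
```

The rows are not in the units I measure in: shifts go in units of 25 mm and turns go in units of 0.05 rad. I convert before sending: -25.6 mm is -1.024, 18.6 mm is 0.744.

```bash
R5='';
python3 -m handwheel '[[0, 0, 0, 0.744, -1.024, 0, 1], [0, 0, 0, 0.744, -1.024, 0, 1], [0, 0, 0, 0.744, -1.024, 0, 1], [0, 0, 0, 0.744, -1.024, 0, 1], [0, 0, 0, 0.744, -1.024, 0, 1]]'
python3 -m handwheel '[[0, 0, 0, 0.744, -1.024, 0, 1], [0, 0, 0, 0.744, -1.024, 0, 1], [0, 0, 0, 0.744, -1.024, 0, 1], [0, 0, 0, 0.744, -1.024, 0, 1], [0, 0, 0, 0.744, -1.024, 0, 1]]'
python3 -m handwheel '[[0, 0, 0, 0.744, -1.024, 0, 1], [0, 0, 0, 0.744, -1.024, 0, 1], [0, 0, 0, 0.744, -1.024, 0, 1], [0, 0, 0, 0.744, -1.024, 0, 1], [0, 0, 0, 0.744, -1.024, 0, 1]]'
python3 -m handwheel '[[0, 0, 0, 0.744, -1.024, 0, 1], [0, 0, 0, 0.744, -1.024, 0, 1], [0, 0, 0, 0.744, -1.024, 0, 1], [0, 0, 0, 0.744, -1.024, 0, 1], [0, 0, 0, 0.744, -1.024, 0, 1]]'
python3 -m handwheel '[[0, 0, 0, 0.744, -1.024, 0, 1], [0, 0, 0, 0.744, -1.024, 0, 1], [0, 0, 0, 0.744, -1.024, 0, 1], [0, 0, 0, 0.744, -1.024, 0, 1], [0, 0, 0, 0.744, -1.024, 0, 1]]'
python3 -m handwheel '[[0, 0, 2.46, 0, 0, 0, 0.6], [0, 0, 2.46, 0, 0, 0, 0.6], [0, 0, 2.46, 0, 0, 0, 0.6], [0, 0, 2.46, 0, 0, 0, 0.6], [0, 0, 2.46, 0, 0, 0, 0.6]]'
python3 - <<'E'
from h import *
s=r.sense();p=cams.camera_params("wrist");im=cams.grab_frame("wrist");cv2.imwrite("pics/w1.png",im[:,:,::-1])
print(s['qpos'].round(3),s['eef_pos'].round(1),s['tcp_rot'].round(4),s['opening'],s['contact_force'],r.nose_length)
c=-cv2.Rodrigues(p['rvec'])[0].T@p['tvec'];a=s['tcp_rot']
from scipy.spatial.transform import Rotation as T
print('cam in tool',T.from_euler('xyz',a).inv().apply(c-s['eef_pos']))
import pickle;pickle.dump(p,open('w1.pkl','wb'))
E
```

```text
clock: 0.57
eef_pos: [244.1, -441.2, 213.7]
tcp_rot: [-3.141, 0.0, 0.318]
contact_force: [1.0, -0.2, 0.5]
opening: 1.002
grasp_force: 0.0
clock: 0.98
eef_pos: [292.3, -290.6, 213.9]
tcp_rot: [-3.142, -0.0, 0.318]
contact_force: [0.4, 0.3, 0.1]
opening: 0.995
grasp_force: 0.0
clock: 1.4
eef_pos: [340.5, -139.9, 214.1]
tcp_rot: [3.141, -0.0, 0.318]
contact_force: [0.7, 0.1, -0.1]
opening: 0.999
grasp_force: 0.0
clock: 1.82
eef_pos: [388.7, 10.9, 214.1]
tcp_rot: [3.141, -0.0, 0.319]
contact_force: [1.4, -0.9, -0.0]
opening: 0.999
grasp_force: 0.0
clock: 2.23
eef_pos: [436.9, 161.7, 213.9]
tcp_rot: [3.142, 0.0, 0.319]
contact_force: [0.3, -0.5, -0.1]
opening: 0.996
grasp_force: 0.0
clock: 2.65
eef_pos: [436.6, 160.1, 213.8]
tcp_rot: [3.141, 0.0, -0.302]
contact_force: [0.2, -0.2, 0.6]
opening: 0.601
grasp_force: 0.0
[ 0.348  0.101  1.962 -0.     1.078  2.221] [436.6 160.1 213.8] [ 3.1413e+00  4.0000e-04 -3.0200e-01] 0.6006831081528097 [ 0.15835652 -0.18527388  0.61647451] 22.0
cam in tool [  78.47663273   -0.18379412 -160.28604742]
```

View pics/w1.png

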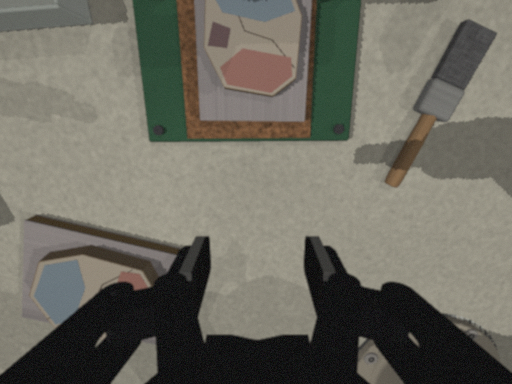

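The wrist view shows the press front (base edge row 141, cork edge row 138, cols 186–311), and the board's front edge at row 121, cols 200–308, nearly square with the press.

To row units: -0.125 rad is -2.5.

```bash
python3 - <<'E'
from h import *
import pickle;p=pickle.load(open('w1.pkl','rb'));t=cams.camera_params("top")
P={k:onz(p,v[:2],v[2]) for k,v in dict(bFL=(149,141,16),bFR=(350,140.5,16),cFL=(186,138,20),cFR=(311,138,20),pFL=(199,121.5,36),pFR=(309,122,36),pL2=(195,40,36),pR2=(310,40,36)).items()}
for k in P:print(k,P[k].round(1))
y=lambda a,b:np.arctan2(*(P[a]-P[b])[[1,0]])-np.pi/2
print(y('bFL','bFR'),y('cFL','cFR'),y('pFL','pFR'))
th=y('bFL','bFR');R=np.array([[np.cos(th),-np.sin(th)],[np.sin(th),np.cos(th)]])
print((P['bFL']+P['bFR'])[:2]/2+R@[170,0],(P['cFL']+P['cFR'])[:2]/2+R@[165,0])
print('heights', tri(ray(p,(199,121.5)),ray(t,(165+168.5/5-.5,105+478.5/5-.5))),tri(ray(p,(309,122)),ray(t,(165+357.5/5-.5,105+541.5/5-.5))))
E
python3 -m handwheel '[[0, 0, -2.5, 0, 0, 0, 0.6], [0, 0, -2.5, 0, 0, 0, 0.6], [0, 0, -2.5, 0, 0, 0, 0.6], [0, 0, -2.5, 0, 0, 0, 0.6], [0, 0, -2.5, 0, 0, 0, 0.6]]'
python3 -m handwheel '[[0, 0, -2.5, 0, 0, 0, 0.6], [0, 0, -2.5, 0, 0, 0, 0.6], [0, 0, -2.5, 0, 0, 0, 0.6], [0, 0, -2.5, 0, 0, 0, 0.6], [0, 0, -2.5, 0, 0, 0, 0.6]]'
python3 -m handwheel '[[0, 0, -2.5, 0, 0, 0, 0.6], [0, 0, -2.5, 0, 0, 0, 0.6], [0, 0, -2.5, 0, 0, 0, 0.6], [0, 0, -2.5, 0, 0, 0, 0.6], [0, 0, -2.5, 0, 0, 0, 0.6]]'
python3 -m handwheel '[[0, 0, -2.5, 0, 0, 0, 0.6], [0, 0, -2.5, 0, 0, 0, 0.6], [0, 0, -2.5, 0, 0, 0, 0.6], [0, 0, -2.5, 0, 0, 0, 0.6], [0, 0, -2.5, 0, 0, 0, 0.6]]'
python3 -m handwheel '[[0, 0, -2.5, 0, 0, 0, 0.6], [0, 0, -2.5, 0, 0, 0, 0.6], [0, 0, -2.5, 0, 0, 0, 0.6], [0, 0, -2.5, 0, 0, 0, 0.6], [0, 0, -2.8, 0, 0, 0, 0.6]]'
```

```text
bFL [507.9 278.8  16. ]
bFR [433.9  39.9  16. ]
cFL [497.7 232.4  20. ]
cFR [452.   86.1  20. ]
pFL [511.4 206.8  36. ]
pFR [473.1  86.1  36. ]
pL2 [591.4 180.9  36. ]
pR2 [555.   64.3  36. ]
-0.3002951776389846 -0.30276261553419737 -0.3071853674650675
[633.27051175 109.07660007] [632.49075153 110.4207407 ]
heights (array([509.82695678, 202.26362227,  52.5712585 ]), np.float64(3.9081027942497926)) (array([473.63713802,  86.73388387,  40.30917663]), np.float64(0.10676538178551917))
clock: 3.12
eef_pos: [436.7, 159.9, 213.9]
tcp_rot: [-3.142, 0.0, 0.338]
contact_force: [0.3, 0.2, 0.4]
opening: 0.601
grasp_force: 0.0
clock: 3.53
eef_pos: [436.7, 159.9, 213.9]
tcp_rot: [-3.141, 0.0, 0.963]
contact_force: [-0.7, -0.3, -0.1]
opening: 0.601
grasp_force: 0.0
clock: 3.95
eef_pos: [436.7, 159.9, 213.9]
tcp_rot: [-3.141, 0.0, 1.588]
contact_force: [-0.5, 0.3, 0.1]
opening: 0.601
grasp_force: 0.0
clock: 4.37
eef_pos: [436.7, 159.9, 213.9]
tcp_rot: [-3.141, -0.0, 2.213]
contact_force: [0.1, 0.5, -0.0]
opening: 0.602
grasp_force: 0.0
clock: 4.78
eef_pos: [436.7, 159.9, 213.9]
tcp_rot: [-3.141, -0.0, 2.838]
contact_force: [0.1, 0.5, -0.1]
opening: 0.6
grasp_force: 0.0
```

```bash

python3 -m handwheel '[[0, 0, -0.08, 0, 0.12, 1.36, 0.6], [0, 0, 0, 0, 0, 1.36, 0.6], [0, 0, 0, 0, 0, 1.36, 0.6], [0, 0, 0, 0, 0, 1.36, 0.6], [0, 0, 0, 0, 0, 1.32, 0.6]]'
python3 -m handwheel '[[0, 0, 0, -0.6, 0, 0, 0.6], [0, 0, 0, -0.6, 0, 0, 0.6], [0, 0, 0, -0.2, 0, 0, 0.6], [0, 0, 0, -0.08, 0, 0, 0.6], [0, 0, 0, 0, 0, 0, 0.6]]'
python3 - <<'E'
from h import *
s=r.sense();p=cams.camera_params("scene");im=cams.grab_frame("scene");cv2.imwrite("pics/s1.png",cv2.resize(im[150:270,190:350],(800,600),interpolation=2)[:,:,::-1])
print(s['eef_pos'],s['tcp_rot'],s['contact_force'])
E
```

```text
clock: 5.2
eef_pos: [437.6, 162.8, 43.6]
tcp_rot: [3.141, 0.0, 2.836]
contact_force: [1.0, -0.5, 1.0]
opening: 0.6
grasp_force: 0.0
clock: 5.62
eef_pos: [474.3, 151.5, 46.1]
tcp_rot: [3.141, 0.001, 2.833]
contact_force: [-0.3, 0.2, 0.6]
opening: 0.603
grasp_force: 0.0
[474.29341503 151.54483137  46.12890732] [3.14053696e+00 1.45601359e-03 2.83282248e+00] [-0.33609795  0.15076685  0.57137427]
```

View pics/s1.png

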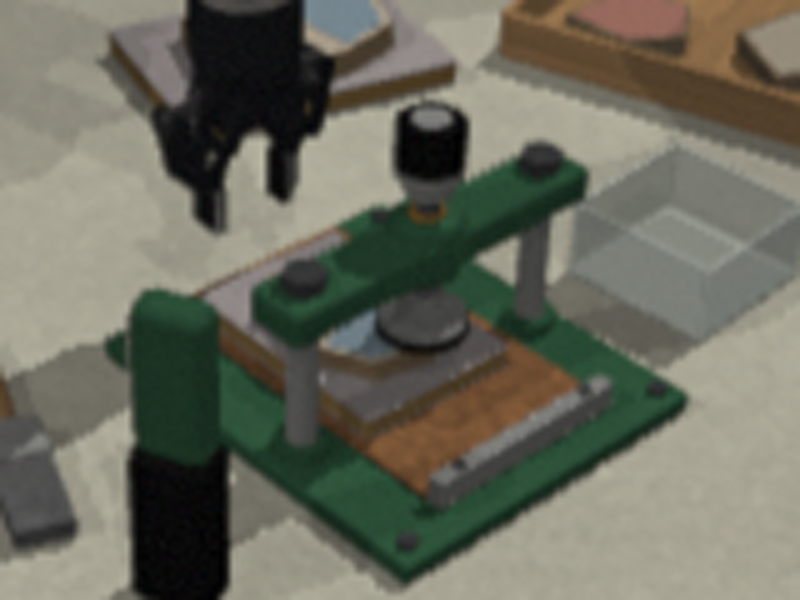

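Lamp, knob and board are visible; the fingers (crop (215,230), (285,195)) stand just in front of the board with the bed gap open. Start pushing slowly.

```bash

python3 -c "
from h import *
p=cams.camera_params('scene');s=r.sense()
for y in(-30,30):
  for z in (24,32):
    X=s['eef_pos']+np.array([.295*y,.955*y,0]);X[2]=z;u=proj(p,X);print((u-[190,150])*5)"
python3 -m handwheel '[[0, 0, -0.2, -0.08, 0, 0, 0.6], [0, 0, 0, -0.08, 0, 0, 0.6], [0, 0, 0, -0.08, 0, 0, 0.6], [0, 0, 0, -0.08, 0, 0, 0.6], [0, 0, 0, -0.08, 0, 0, 0.6]]'
python3 -m handwheel '[[0, 0, 0, -0.04, 0, 0, 0.6], [0, 0, 0, -0.04, 0, 0, 0.6], [0, 0, 0, -0.04, 0, 0, 0.6], [0, 0, 0, -0.04, 0, 0, 0.6], [0, 0, 0, -0.04, 0, 0, 0.6]]'
```

```text
[212.22001409 278.74730717]
[212.06957731 269.07713865]
[279.76223629 245.93811076]
[279.80686447 236.38256605]
clock: 6.08
eef_pos: [482.7, 148.6, 45.1]
tcp_rot: [3.142, 0.0, 2.843]
contact_force: [0.1, -0.3, 0.1]
opening: 0.598
grasp_force: 0.0
clock: 6.5
eef_pos: [487.4, 147.1, 44.9]
tcp_rot: [-3.142, -0.0, 2.843]
contact_force: [0.1, -0.6, -0.3]
opening: 0.6
grasp_force: 0.0
```

```bash

python3 -c "
from h import *
p=cams.camera_params('scene');s=r.sense()
for X in ([632,108.5,213],[511,205,36],[473,86,36],[434,40,16],[474,151,46]):print(X,(proj(p,X)-[190,150])*5)
im=cams.grab_frame('scene');cv2.imwrite('pics/s2.png',cv2.resize(im[120:240,190:350],(800,600),interpolation=2)[:,:,::-1]);print(s['qpos'],s['eef_pos'],s['contact_force'])"
```

```text
[632, 108.5, 213] [430.11397395 119.68066499]
[511, 205, 36] [334.17065222 227.11539683]
[473, 86, 36] [191.34579093 295.49180671]
[434, 40, 16] [103.26324886 336.13811128]
[474, 151, 46] [246.34230317 236.23021836]
[ 2.90162144e-01  4.10702215e-01  2.00994218e+00  5.83747830e-05
  7.21073413e-01 -9.81823689e-01] [487.39744219 147.11161735  44.93317031] [ 0.07268624 -0.57265476 -0.34888421]
```

View pics/s2.png

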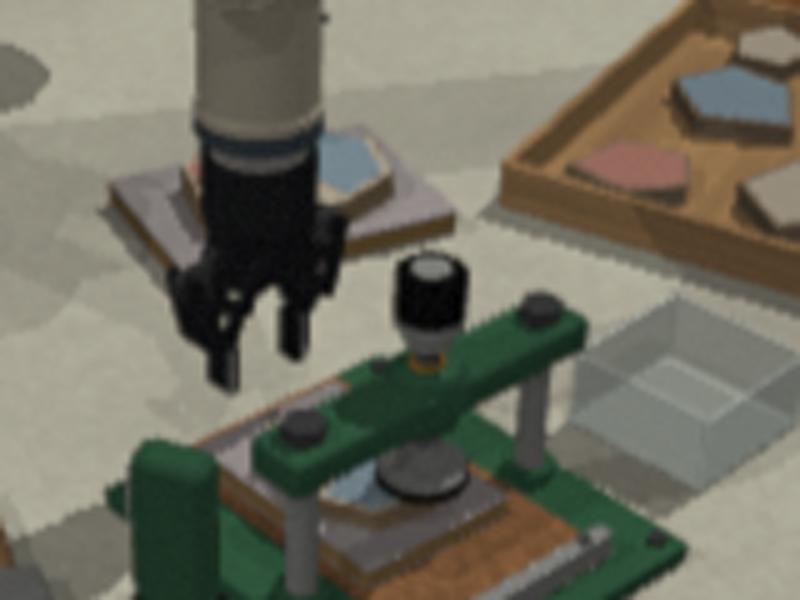

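```bash

python3 -c "
from h import *
import pickle;w=pickle.load(open('w1.pkl','rb'));t=cams.camera_params('top');p=cams.camera_params('scene')
E=np.array([436.6,160.1,213.8]);ey=np.array([-.2974,-.9548,0]);ex=np.array([.9548,-.2974,0])
for y in(-28,28):
  for z in(22,0,-20):print('wrist',y,z,proj(w,E+ey*y-[0,0,z]))
s=r.sense();E=s['eef_pos'];print(E)
for uv in((236.5,197.5),(248.5,192)):
  for z in (24,44,64): X=onz(p,uv,z); d=X-E; print(uv,z,'press-frame rel tcp',d@ex,d@-ey)
im=cams.grab_frame('top');cv2.imwrite('pics/t2.png',cv2.resize(im[120:280,160:320],(600,600),interpolation=2)[:,:,::-1])"
```

```text
wrist -28 22 [216.82006897 221.47554823]
wrist -28 0 [212.05795809 235.64160969]
wrist -28 -20 [206.62799703 251.79435453]
wrist 28 22 [297.77570501 221.41654958]
wrist 28 0 [302.63181445 235.57696448]
wrist 28 -20 [308.16907776 251.72362406]
[487.63605168 147.11692268  44.97365798]
(236.5, 197.5) 24 press-frame rel tcp -43.78627925098348 11.641128627791003
(236.5, 197.5) 44 press-frame rel tcp -21.287352373153126 -6.639074896631793
(236.5, 197.5) 64 press-frame rel tcp 1.211574504677375 -24.919278421054663
(248.5, 192) 24 press-frame rel tcp -42.91256630924305 65.73471702876192
(248.5, 192) 44 press-frame rel tcp -20.43343868353417 46.2286960261424
(248.5, 192) 64 press-frame rel tcp 2.0456889421747118 26.722675023522868
```

View pics/t2.png

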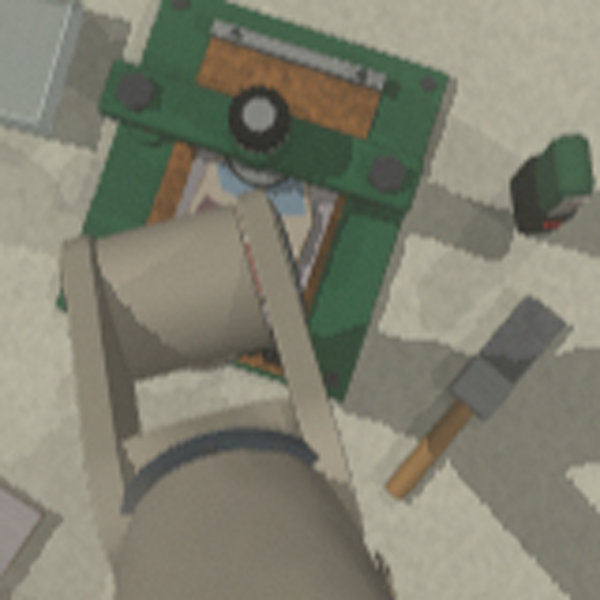

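The fingertips show at scene px (236,197),(248,192). That puts them at z≈63, above the board, so no contact has happened yet. I'll back out and find the bench by touch.

```bash

python3 -m handwheel '[[0, 0, 0, 0.44, 0, 0, 0.6], [0, 0, 0, 0.48, 0, 0, 0.6], [0, 0, 0, 0.48, 0, 0, 0.6], [0, 0, 0, 0.48, 0, 0, 0.6], [0, 0, 0, 0.32, 0, 0, 0.6]]'
python3 -m handwheel '[[0, 0, 0, 0, 0, 0.16, 0.6], [0, 0, 0, 0, 0, 0.16, 0.6], [0, 0, 0, 0, 0, 0.16, 0.6], [0, 0, 0, 0, 0, 0.08, 0.6], [0, 0, 0, 0, 0, 0, 0.6]]'
```

```text
clock: 7.02
eef_pos: [432.4, 163.6, 44.9]
tcp_rot: [-3.141, -0.001, 2.843]
contact_force: [-0.1, -0.2, 0.1]
opening: 0.603
grasp_force: 0.0
clock: 7.43
eef_pos: [434.9, 163.2, 30.3]
tcp_rot: [-3.141, -0.001, 2.842]
contact_force: [-0.1, 1.4, -1.3]
opening: 0.598
grasp_force: 0.0
```

```bash

python3 -m handwheel '[[0, 0, 0, 0, 0, 0.08, 0.6], [0, 0, 0, 0, 0, 0.08, 0.6], [0, 0, 0, 0, 0, 0.04, 0.6], [0, 0, 0, 0, 0, 0.04, 0.6], [0, 0, 0, 0, 0, 0, 0.6]]'
```

```text
clock: 7.85
eef_pos: [434.8, 163.3, 24.8]
tcp_rot: [-3.141, -0.0, 2.843]
contact_force: [-0.1, 0.1, -0.5]
opening: 0.601
grasp_force: 0.0
```

```bash

python3 -m handwheel '[[0, 0, 0, 0, 0, 0.04, 0.6], [0, 0, 0, 0, 0, 0.04, 0.6], [0, 0, 0, 0, 0, 0.04, 0.6], [0, 0, 0, 0, 0, 0, 0.6]]'
python3 -m handwheel '[[0, 0, 0, 0, 0, 0.04, 0.6], [0, 0, 0, 0, 0, 0.04, 0.6], [0, 0, 0, 0, 0, 0.04, 0.6], [0, 0, 0, 0, 0, 0, 0.6]]'
```

```text
clock: 8.18
eef_pos: [434.7, 163.3, 21.8]
tcp_rot: [-3.141, -0.0, 2.843]
contact_force: [-0.1, -0.7, 0.2]
opening: 0.601
grasp_force: 0.0
clock: 8.52
eef_pos: [434.7, 163.3, 18.8]
tcp_rot: [-3.141, -0.0, 2.843]
contact_force: [-0.5, 0.1, -0.3]
opening: 0.598
grasp_force: 0.0
```

```bash

python3 -c "
from h import *
import numpy as np
p=cams.camera_params('scene');im=cams.grab_frame('scene');s=r.sense();E=s['eef_pos'];print(E,s['contact_force'])
cv2.imwrite('pics/s3.png',cv2.resize(im[130:250,190:350],(800,600),interpolation=2)[:,:,::-1])
ey=np.array([.295,.955,0])
for y in(-26,26):
  for z in (0,22,40):X=E+ey*y;X[2]=z;print(y,z,(proj(p,X)-[190,130])*5)"
```

```text
[434.74043915 163.3147905   18.86635835] [-0.9179434  -0.1456707   0.80326432]
-26 0 [179.97538166 378.83972676]
-26 22 [179.3186977  352.81790817]
-26 40 [178.77373149 331.22302696]
26 0 [237.75373174 351.05594813]
26 22 [237.55209907 325.29687968]
26 40 [237.38481235 303.92559109]
```

View pics/s3.png

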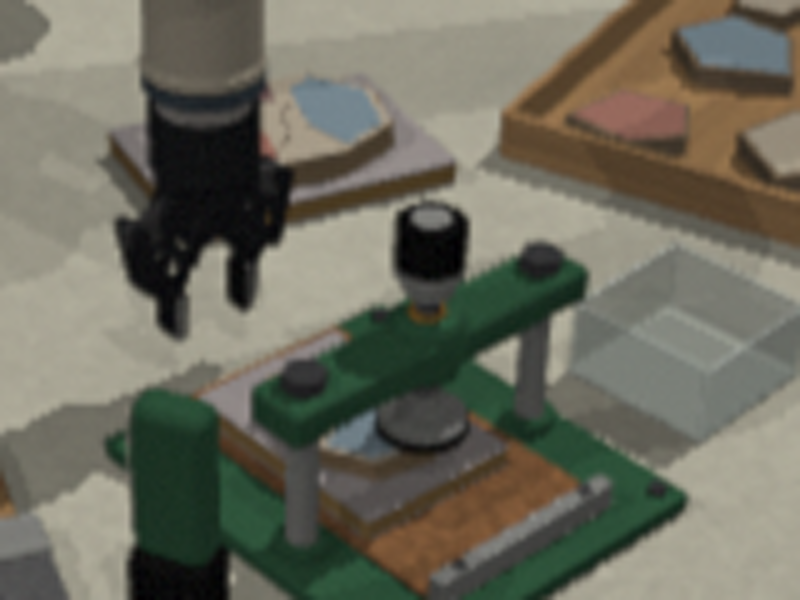

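The tips show at crop (178,338),(243,308), so z≈36 with the TCP reading 18.9. At this opening the tips therefore stand about 17 above the reported TCP. I'll go down 8.5 more, then push.

```bash

python3 -m handwheel '[[0, 0, 0, 0, 0, 0.12, 0.6], [0, 0, 0, 0, 0, 0.12, 0.6], [0, 0, 0, 0, 0, 0.1, 0.6], [0, 0, 0, -0.4, 0, 0, 0.6], [0, 0, 0, -0.4, 0, 0, 0.6]]'
python3 -m handwheel '[[0, 0, 0, -0.32, 0, 0, 0.6], [0, 0, 0, -0.16, 0, 0, 0.6], [0, 0, 0, -0.08, 0, 0, 0.6], [0, 0, 0, -0.04, 0, 0, 0.6], [0, 0, 0, -0.04, 0, 0, 0.6]]'
python3 -m handwheel '[[0, 0, 0, -0.04, 0, 0, 0.6], [0, 0, 0, -0.04, 0, 0, 0.6], [0, 0, 0, -0.04, 0, 0, 0.6], [0, 0, 0, -0.04, 0, 0, 0.6], [0, 0, 0, -0.04, 0, 0, 0.6]]'
python3 -m handwheel '[[0, 0, 0, -0.04, 0, 0, 0.6], [0, 0, 0, -0.04, 0, 0, 0.6], [0, 0, 0, -0.04, 0, 0, 0.6], [0, 0, 0, -0.04, 0, 0, 0.6], [0, 0, 0, -0.04, 0, 0, 0.6]]'
```

```text
clock: 8.98
eef_pos: [454.3, 157.3, 10.3]
tcp_rot: [-3.141, -0.0, 2.844]
contact_force: [1.1, -0.8, -0.1]
opening: 0.602
grasp_force: 0.0
clock: 9.4
eef_pos: [469.1, 152.6, 10.4]
tcp_rot: [-3.141, -0.0, 2.842]
contact_force: [0.0, -0.1, -0.1]
opening: 0.601
grasp_force: 0.0
clock: 9.82
eef_pos: [474.0, 151.3, 10.5]
tcp_rot: [3.142, -0.0, 2.843]
contact_force: [0.4, -0.2, -0.0]
opening: 0.599
grasp_force: 0.0
clock: 10.23
eef_pos: [478.9, 149.8, 10.5]
tcp_rot: [-3.142, -0.0, 2.843]
contact_force: [-0.1, -0.4, -0.1]
opening: 0.601
grasp_force: 0.0
```

```bash

python3 -m handwheel '[[0, 0, 0, -0.04, 0, 0, 0.6], [0, 0, 0, -0.04, 0, 0, 0.6], [0, 0, 0, -0.04, 0, 0, 0.6], [0, 0, 0, -0.04, 0, 0, 0.6], [0, 0, 0, -0.04, 0, 0, 0.6]]'
python3 -m handwheel '[[0, 0, 0, -0.04, 0, 0, 0.6], [0, 0, 0, -0.04, 0, 0, 0.6], [0, 0, 0, -0.04, 0, 0, 0.6], [0, 0, 0, -0.04, 0, 0, 0.6], [0, 0, 0, -0.04, 0, 0, 0.6]]'
```

```text
clock: 10.65
eef_pos: [482.4, 148.1, 10.3]
tcp_rot: [-3.141, -0.002, 2.842]
contact_force: [-5.3, 0.1, 2.8]
opening: 0.601
grasp_force: 2.4
clock: 11.07
eef_pos: [488.4, 146.8, 10.4]
tcp_rot: [-3.142, 0.0, 2.843]
contact_force: [-3.5, 0.6, 0.2]
opening: 0.601
grasp_force: 1.6
```

```bash

python3 -m handwheel '[[0, 0, 0, -0.06, 0, 0, 0.6], [0, 0, 0, -0.08, 0, 0, 0.6], [0, 0, 0, -0.08, 0, 0, 0.6], [0, 0, 0, -0.08, 0, 0, 0.6], [0, 0, 0, -0.08, 0, 0, 0.6]]'
python3 -m handwheel '[[0, 0, 0, -0.08, 0, 0, 0.6], [0, 0, 0, -0.08, 0, 0, 0.6], [0, 0, 0, -0.08, 0, 0, 0.6], [0, 0, 0, -0.08, 0, 0, 0.6], [0, 0, 0, -0.08, 0, 0, 0.6]]'
python3 -m handwheel '[[0, 0, 0, -0.08, 0, 0, 0.6], [0, 0, 0, -0.08, 0, 0, 0.6], [0, 0, 0, -0.08, 0, 0, 0.6], [0, 0, 0, -0.08, 0, 0, 0.6], [0, 0, 0, -0.08, 0, 0, 0.6]]'
python3 -m handwheel '[[0, 0, 0, -0.08, 0, 0, 0.6], [0, 0, 0, -0.08, 0, 0, 0.6], [0, 0, 0, -0.08, 0, 0, 0.6], [0, 0, 0, -0.08, 0, 0, 0.6], [0, 0, 0, -0.08, 0, 0, 0.6]]'
```

```text
clock: 11.48
eef_pos: [497.8, 144.0, 10.5]
tcp_rot: [3.141, 0.0, 2.843]
contact_force: [-3.0, 0.4, -0.8]
opening: 0.602
grasp_force: 1.4
clock: 11.9
eef_pos: [507.2, 141.0, 10.5]
tcp_rot: [3.142, 0.0, 2.843]
contact_force: [-2.5, 0.0, -1.1]
opening: 0.601
grasp_force: 1.3
clock: 12.32
eef_pos: [516.7, 138.1, 10.5]
tcp_rot: [-3.142, -0.0, 2.843]
contact_force: [-2.9, -0.1, -1.1]
opening: 0.599
grasp_force: 1.3
clock: 12.73
eef_pos: [526.2, 135.2, 10.5]
tcp_rot: [-3.142, -0.0, 2.843]
contact_force: [-3.0, 1.7, -1.7]
opening: 0.602
grasp_force: 1.3
```

```bash

python3 -m handwheel '[[0, 0, 0, -0.08, 0, 0, 0.6], [0, 0, 0, -0.04, 0, 0, 0.6], [0, 0, 0, -0.04, 0, 0, 0.6], [0, 0, 0, -0.04, 0, 0, 0.6], [0, 0, 0, -0.04, 0, 0, 0.6]]'
python3 -m handwheel '[[0, 0, 0, -0.028, 0, 0, 0.6], [0, 0, 0, -0.028, 0, 0, 0.6], [0, 0, 0, -0.024, 0, 0, 0.6]]'
```

```text
clock: 13.15
eef_pos: [531.8, 133.5, 10.5]
tcp_rot: [-3.142, -0.0, 2.843]
contact_force: [-2.0, 0.5, -1.0]
opening: 0.6
grasp_force: 1.5
clock: 13.4
eef_pos: [533.7, 132.9, 10.5]
tcp_rot: [-3.142, -0.0, 2.843]
contact_force: [-4.1, 1.7, -0.5]
opening: 0.6
grasp_force: 1.5
```

```bash

python3 -m handwheel '[[0, 0, 0, -0.024, 0, 0, 0.6], [0, 0, 0, -0.024, 0, 0, 0.6], [0, 0, 0, -0.024, 0, 0, 0.6]]'
```

```text
clock: 13.65
eef_pos: [535.4, 132.3, 10.5]
tcp_rot: [-3.142, -0.0, 2.843]
contact_force: [-3.4, -0.1, -1.0]
opening: 0.601
grasp_force: 1.5
```

```bash

python3 -m handwheel '[[0, 0, 0, -0.024, 0, 0, 0.6], [0, 0, 0, -0.024, 0, 0, 0.6], [0, 0, 0, -0.024, 0, 0, 0.6]]'
```

```text
clock: 13.9
eef_pos: [537.2, 131.8, 10.5]
tcp_rot: [-3.142, 0.0, 2.843]
contact_force: [-2.8, 0.9, -0.5]
opening: 0.603
grasp_force: 1.5
```

```bash

python3 -m handwheel '[[0, 0, 0, -0.024, 0, 0, 0.6], [0, 0, 0, -0.024, 0, 0, 0.6], [0, 0, 0, -0.02, 0, 0, 0.6]]'
```

```text
clock: 14.15
eef_pos: [537.8, 131.4, 10.4]
tcp_rot: [-3.141, -0.002, 2.843]
contact_force: [-7.9, 3.9, 3.4]
opening: 0.599
grasp_force: 4.2
```

```bash

python3 -m handwheel '[[0, 0, 0, -0.02, 0, 0, 0.6], [0, 0, 0, -0.02, 0, 0, 0.6], [0, 0, 0, -0.02, 0, 0, 0.6]]'
```

```text
clock: 14.4
eef_pos: [537.9, 131.2, 10.3]
tcp_rot: [-3.14, -0.004, 2.842]
contact_force: [-11.6, 5.6, 6.8]
opening: 0.599
grasp_force: 6.8
```

```bash

python3 -m handwheel '[[0, 0, 0, -0.02, 0, 0, 0.6], [0, 0, 0, -0.02, 0, 0, 0.6], [0, 0, 0, -0.02, 0, 0, 0.6]]'
```

```text
clock: 14.65
eef_pos: [538.0, 130.9, 10.2]
tcp_rot: [-3.14, -0.007, 2.842]
contact_force: [-17.3, 8.4, 11.2]
opening: 0.603
grasp_force: 9.6
```

The board stopped against the fence with about 19 N of push, and its front sits where it should when home. Retreat, rise and hover over the knob.

The rows are not in the units I measure in: shifts go in units of 25 mm and turns go in units of 0.05 rad. I convert before sending: 20 mm is 0.8, 16 mm is 0.64.

```bash

python3 -m handwheel '[[0, 0, 0, 0.04, 0, 0, 0.6], [0, 0, 0, 0.08, 0, 0, 0.6], [0, 0, 0, 0.32, 0, 0, 0.6], [0, 0, 0, 0.64, 0, 0, 0.6], [0, 0, 0, 0.8, 0, 0, 0.6]]'
python3 -m handwheel '[[0, 0, 0, 0, 0, -1.2, 1], [0, 0, 0, 0, 0, -1.44, 1], [0, 0, 0, 0, 0, -1.44, 1], [0, 0, 0, 0, 0, -1.44, 1], [0, 0, 0, 0, 0, -1.44, 1]]'
python3 -m handwheel '[[0, 0, 0, 0, 0, -1.44, 1], [0, 0, 0, -1.2, 0.08, 0, 1], [0, 0, 0, -1.44, 0.08, 0, 1], [0, 0, 0, -1.44, 0.08, 0, 1], [0, 0, 0, -1.44, 0, 0, 1]]'
python3 -m handwheel '[[0, 0, 0, 0, 0, 0, 1]]'
python3 - <<'E'
from h import *
s=r.sense();p=cams.camera_params("wrist");w=cams.grab_frame("wrist");im=cams.grab_frame('scene')
print(s['qpos'].round(3),s['eef_pos'].round(1),s['tcp_rot'].round(4))
import pickle;pickle.dump((p,s['eef_pos']),open('w2.pkl','wb'));cv2.imwrite('pics/w2.png',w[:,:,::-1])
cv2.imwrite('pics/s4.png',im[:,:,::-1])
o=np.zeros((600,800,3),np.uint8);o[:360,:480]=cv2.resize(w,(480,360));o[:,480:]=cv2.resize(im[160:260,255:308],(318,600),interpolation=2)[:,:].copy()[:, :320] if 0 else cv2.resize(im[165:265,255:308],(320,600),interpolation=2)
cv2.imwrite('pics/m.png',o[:,:,::-1])
E
```

```text
clock: 15.07
eef_pos: [498.3, 144.6, 11.0]
tcp_rot: [3.14, 0.003, 2.842]
contact_force: [-0.2, 0.2, 0.2]
opening: 0.599
grasp_force: 0.0
clock: 15.48
eef_pos: [497.1, 144.3, 186.7]
tcp_rot: [3.141, 0.002, 2.843]
contact_force: [1.2, 0.2, -0.0]
opening: 0.998
grasp_force: 0.0
clock: 15.9
eef_pos: [632.7, 109.3, 221.6]
tcp_rot: [3.14, 0.003, 2.843]
contact_force: [-0.1, 0.3, 1.1]
opening: 1.002
grasp_force: 0.0
clock: 15.98
eef_pos: [636.5, 107.7, 220.8]
tcp_rot: [3.14, 0.006, 2.841]
contact_force: [-1.2, 0.6, -0.1]
opening: 1.001
grasp_force: 0.0
[ 0.166  0.375  1.585 -0.002  1.176 -1.104] [636.5 107.7 220.8] [3.1402 0.0059 2.8412]
```

View pics/m.png

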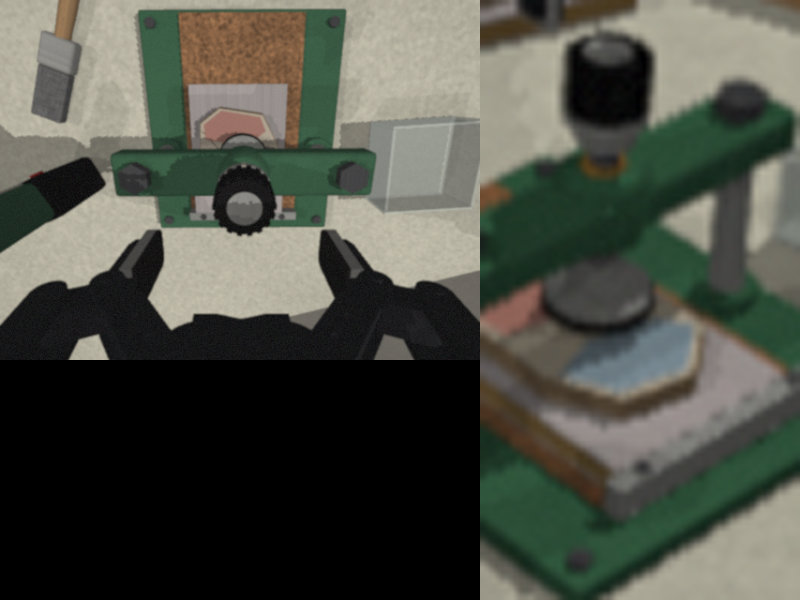

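The wrist view shows the knob centred between the fingers at full px (260,222). The scene crop shows the board's rear edge tight along the fence.

```bash
python3 - <<'E'
from h import *
import pickle;p,E=pickle.load(open('w2.pkl','rb'))
im=cv2.imread('pics/w2.png');g=cv2.cvtColor(im,6)
roi=g[190:256,225:300];c=cv2.HoughCircles(cv2.GaussianBlur(roi,(5,5),1),3,1,30,param1=100,param2=12,minRadius=12,maxRadius=40);print(c)
for uv in((260.3,221.9),):
    print(onz(p,uv,213));
t=cams.camera_params('top');s=cams.camera_params('scene')
print(tri(ray(p,(260.3,221.9)),ray(s,(190+432.5/5-.5,150+118.5/5-.5))),tri(ray(p,(260.3,221.9)),ray(t,(229.1,150.7))))
# fingertip heights: inner tips full px, assume tool x=+8 and y=+-
ex=np.array([-.9553,.2956,0]);ey=np.array([.2956,.9553,0])
for z in(20,0,-20,-30):print(z,[proj(p,E+ex*0+ey*y-[0,0,z]).round() for y in(-42,42)])
E
```

```text
[[[34.5 25.5 34.2]]]
[633.9166895  110.94403651 213.        ]
(array([632.05099197, 110.50193308, 214.9019045 ]), np.float64(2.4031110672902174)) (array([630.60485986, 109.86495654, 218.06946147]), np.float64(4.027834576506629))
20 [array([195., 219.]), array([318., 219.])]
0 [array([188., 232.]), array([325., 232.])]
-20 [array([180., 248.]), array([333., 248.])]
-30 [array([175., 258.]), array([338., 258.])]
```

To row units: -0.125 rad is -2.5.

```bash

python3 -m handwheel '[[0, 0, -2.5, 0, 0, 0, 1], [0, 0, -2.5, 0, 0, 0, 1], [0, 0, -2.5, 0, 0, 0, 1], [0, 0, -2.5, 0, 0, 0, 1], [0, 0, -2.5, 0, 0, 0, 1]]' >/dev/null
python3 -m handwheel '[[0, 0, -2.5, 0, 0, 0, 1], [0, 0, -2.5, 0, 0, 0, 1], [0, 0, -2.5, 0, 0, 0, 1], [0, 0, -2.5, 0, 0, 0, 1], [0, 0, -2.5, 0, 0, 0, 1]]' >/dev/null
python3 -m handwheel '[[0, 0, -2.5, 0, 0, 0, 1], [0, 0, -2.5, 0, 0, 0, 1], [0, 0, -2.5, 0, 0, 0, 1], [0, 0, -2.5, 0, 0, 0, 1], [0, 0, 0, 0, 0, 0, 1]]'
cat >st.py <<'E'
from h import *
from scipy.spatial.transform import Rotation as T
s=r.sense();d=T.from_euler('xyz',s['tcp_rot']).inv().apply(np.array([632.3,110,165])-s['eef_pos'])
print(s['clock'],s['eef_pos'].round(2),s['tcp_rot'].round(3),'q6',s['qpos'][5].round(3),'F',s['contact_force'].round(1),'M',s['wrist_torque'].round(3),'g',s['grasp_force'],round(s['opening'],3),'to knob',d.round(1))
E
python3 st.py
```

```text
clock: 17.33
eef_pos: [629.4, 109.9, 220.8]
tcp_rot: [-3.141, 0.0, -1.684]
contact_force: [0.2, -0.5, -0.1]
opening: 0.996
grasp_force: 0.0
17.3333 [629.44 109.86 220.82] [-3.141  0.    -1.684] q6 -2.858 F [ 0.2 -0.5 -0.1] M [0.036 0.026 0.037] g 0.0 0.996 to knob [-0.5 -2.8 55.8]
```

```bash

python3 -m handwheel '[[0, 0, 0, -0.02, -0.112, 0.48, 1], [0, 0, 0, 0, 0, 0.56, 1], [0, 0, 0, 0, 0, 0.56, 1], [0, 0, 0, 0, 0, 0.4, 1], [0, 0, 0, 0, 0, 0.24, 1]]'
python3 st.py
python3 -m handwheel '[[0, 0, 0, 0, 0, 0, 0.3], [0, 0, 0, 0, 0, 0, 0.3], [0, 0, 0, 0, 0, 0, 0.3], [0, 0, 0, 0, 0, 0, 0.3], [0, 0, 0, 0, 0, 0, 0.3]]' 50
python3 st.py
```

```text
clock: 17.75
eef_pos: [632.2, 109.5, 162.5]
tcp_rot: [3.14, -0.001, -1.693]
contact_force: [0.2, -0.9, 0.5]
opening: 1.003
grasp_force: 0.0
17.75 [632.16 109.54 162.46] [ 3.140e+00 -1.000e-03 -1.693e+00] q6 -2.85 F [ 0.2 -0.9  0.5] M [-0.01   0.018  0.001] g 0.0 1.003 to knob [-0.5 -0.1 -2.5]
clock: 18.17
eef_pos: [632.6, 109.8, 165.6]
tcp_rot: [3.141, 0.0, -1.691]
contact_force: [-5.9, -0.0, 5.2]
opening: 0.503
grasp_force: 50.2
18.1667 [632.57 109.78 165.56] [ 3.141  0.    -1.691] q6 -2.853 F [-5.9 -0.   5.2] M [ 0.114  0.788 -0.009] g 50.17525255680084 0.503 to knob [-0.2  0.3  0.6]
```

```bash

python3 -m handwheel '[[0, 0, 1.2, 0, 0, 0.0068, 0.3], [0, 0, 2.4, 0, 0, 0.0136, 0.3], [0, 0, 2.4, 0, 0, 0.0136, 0.3], [0, 0, 2.4, 0, 0, 0.0136, 0.3], [0, 0, 2.4, 0, 0, 0.0136, 0.3]]' >/dev/null
python3 st.py
python3 -m handwheel '[[0, 0, 1.6, 0, 0, 0.0092, 0.3], [0, 0, 1.6, 0, 0, 0.0092, 0.3], [0, 0, 1.6, 0, 0, 0.0092, 0.3], [0, 0, 1.6, 0, 0, 0.0092, 0.3]]' >/dev/null
python3 st.py
```

```text
18.5833 [631.97 109.89 164.09] [ 3.140e+00 -1.000e-03 -2.236e+00] q6 -2.307 F [-9.4  1.1  7.1] M [0.163 1.313 0.124] g 50.33073127269745 0.509 to knob [-0.3 -0.2 -0.9]
18.9167 [631.7  110.1  163.18] [ 3.140e+00 -2.000e-03 -2.554e+00] q6 -1.989 F [-9.4  2.3  7.6] M [0.186 1.421 0.18 ] g 50.3827965259552 0.503 to knob [-0.4 -0.4 -1.8]
```

```bash

python3 -m handwheel '[[0, 0, 1.6, 0.044, 0.044, -0.016, 0.3], [0, 0, 1.6, 0, 0, 0.0092, 0.3], [0, 0, 1.6, 0, 0, 0.0092, 0.3], [0, 0, 1.6, 0, 0, 0.0092, 0.3]]' >/dev/null
python3 st.py
python3 -m handwheel '[[0, 0, 1.6, 0, 0, 0.0092, 0.3], [0, 0, 1.6, 0, 0, 0.0092, 0.3], [0, 0, 1.6, 0, 0, 0.0092, 0.3], [0, 0, 1.6, 0, 0, 0.0092, 0.3]]' >/dev/null
python3 st.py
```

```text
19.25 [631.01 110.41 162.4 ] [ 3.141e+00 -1.000e-03 -2.874e+00] q6 -1.668 F [-4.3  3.1  1.9] M [0.22  0.675 0.208] g 51.667969822883606 0.501 to knob [-1.1 -0.7 -2.6]
19.5833 [630.9  110.74 161.46] [ 3.141e+00 -1.000e-03  3.089e+00] q6 -1.348 F [-5.3  5.7  1.4] M [0.472 0.772 0.156] g 51.69295370578766 0.504 to knob [-1.4 -0.7 -3.5]
```

```bash

python3 -m handwheel '[[0, 0, 1.6, 0.036, 0.036, 0.004, 0.3], [0, 0, 1.6, 0, 0, 0.0092, 0.3], [0, 0, 1.6, 0, 0, 0.0092, 0.3], [0, 0, 1.6, 0, 0, 0.0092, 0.3]]' >/dev/null
python3 st.py
python3 -m handwheel '[[0, 0, 1.6, 0, 0, 0.0092, 0.3], [0, 0, 1.6, 0, 0, 0.0092, 0.3], [0, 0, 1.6, 0, 0, 0.0092, 0.3], [0, 0, 1.6, 0, 0, 0.0092, 0.3]]' >/dev/null
python3 st.py
```

```text
19.9167 [630.65 111.3  160.58] [ 3.141 -0.     2.769] q6 -1.026 F [-1.8  2.7  0.2] M [0.21  0.363 0.111] g 51.52721464633942 0.502 to knob [-2.  -0.6 -4.4]
20.25 [630.77 111.65 159.69] [ 3.141e+00 -1.000e-03  2.449e+00] q6 -0.706 F [-0.2  4.9 -1.2] M [0.468 0.351 0.161] g 51.478832960128784 0.497 to knob [-2.2 -0.3 -5.3]
```

```bash

python3 -m handwheel '[[0, 0, 1.6, 0, 0, 0.0092, 0.3], [0, 0, 1.6, 0, 0, 0.0092, 0.3], [0, 0, 1.6, 0, 0, 0.0092, 0.3], [0, 0, 1.6, 0, 0, 0.0092, 0.3]]' >/dev/null
python3 st.py
python3 -m handwheel '[[0, 0, 1.6, 0, 0, 0.0092, 0.3], [0, 0, 1.6, 0, 0, 0.0092, 0.3], [0, 0, 1.6, 0, 0, 0.0092, 0.3], [0, 0, 1.6, 0, 0, 0.0092, 0.3]]' >/dev/null
python3 st.py
```

```text
20.5833 [630.97 111.92 158.75] [ 3.140e+00 -1.000e-03  2.129e+00] q6 -0.386 F [-0.1  5.6 -2.5] M [0.719 0.277 0.152] g 51.42525672912598 0.5 to knob [-2.3  0.1 -6.3]
20.9167 [631.25 112.18 157.86] [ 3.140e+00 -2.000e-03  1.809e+00] q6 -0.066 F [ 0.7  6.8 -3.6] M [1.019 0.121 0.185] g 51.36250555515289 0.502 to knob [-2.4  0.5 -7.1]
```

```bash

python3 -m handwheel '[[0, 0, 1.6, 0.04, 0.008, 0.02, 0.3], [0, 0, 1.6, 0, 0, 0.0092, 0.3], [0, 0, 1.6, 0, 0, 0.0092, 0.3], [0, 0, 1.6, 0, 0, 0.0092, 0.3]]' >/dev/null
python3 st.py
python3 -m handwheel '[[0, 0, 1.6, 0, 0, 0.0092, 0.3], [0, 0, 1.6, 0, 0, 0.0092, 0.3], [0, 0, 1.6, 0, 0, 0.0092, 0.3]]' >/dev/null
python3 st.py
```

```text
21.25 [631.6  112.57 156.91] [ 3.140e+00 -1.000e-03  1.489e+00] q6 0.255 F [ 2.   2.6 -1.8] M [0.571 0.001 0.178] g 51.57449126243591 0.504 to knob [-2.5  0.9 -8.1]
21.5 [631.9  112.57 156.25] [ 3.140e+00 -2.000e-03  1.249e+00] q6 0.495 F [ 2.9  3.1 -2.3] M [ 0.593 -0.152  0.138] g 51.482468247413635 0.5 to knob [-2.3  1.2 -8.8]
```

```bash

python3 -m handwheel '[[0, 0, 1.6, 0, 0, 0.0092, 0.3], [0, 0, 1.6, 0, 0, 0.0092, 0.3], [0, 0, 1.6, 0, 0, 0.0092, 0.3]]' >/dev/null
python3 st.py
python3 -m handwheel '[[0, 0, 1.6, 0, 0, 0.0092, 0.3], [0, 0, 1.6, 0, 0, 0.0092, 0.3], [0, 0, 1.6, 0, 0, 0.0092, 0.3]]' >/dev/null
python3 st.py
```

```text
21.75 [632.18 112.54 155.56] [ 3.140e+00 -3.000e-03  1.009e+00] q6 0.735 F [ 4.1  1.9 -2.6] M [ 0.593 -0.35   0.186] g 51.40784025192261 0.502 to knob [-2.1  1.5 -9.4]
22.0 [632.41 112.45 154.85] [ 3.14e+00 -3.00e-03  7.69e-01] q6 0.975 F [ 4.6  2.4 -4.8] M [ 0.567 -0.49   0.156] g 51.32990598678589 0.503 to knob [ -1.7   1.7 -10.1]
```

```bash

python3 -m handwheel '[[0, 0, 0, 0, 0, 0, 1], [0, 0, 0, 0, 0, 0, 1], [0, 0, 0, 0, 0, 0, 1], [0, 0, 0, 0, 0, 0, 1]]' >/dev/null
python3 -m handwheel '[[0, 0, -2.5, 0, 0, 0, 1], [0, 0, -2.5, 0, 0, 0, 1], [0, 0, -2.5, 0, 0, 0, 1], [0, 0, -2.5, 0, 0, 0, 1], [0, 0, -2.5, 0, 0, 0, 1]]' >/dev/null
python3 -m handwheel '[[0, 0, -2.5, 0, 0, 0, 1], [0, 0, -2.5, 0, 0, 0, 1], [0, 0, -2.5, 0, 0, 0, 1], [0, 0, -2.5, 0, 0, 0, 1], [0, 0, -2.5, 0, 0, 0, 1]]' >/dev/null
python3 -m handwheel '[[0, 0, -2.5, 0, 0, 0, 1], [0, 0, -2.5, 0, 0, 0, 1], [0, 0, -2.5, 0, 0, 0, 1], [0, 0, -2.5, 0, 0, 0, 1], [0, 0, -2.5, 0, 0, 0, 1]]' >/dev/null
python3 -m handwheel '[[0, 0, -2.5, 0, 0, 0, 1], [0, 0, -2.5, 0, 0, 0, 1], [0, 0, -2.5, 0, 0, 0, 1], [0, 0, -2.5, 0, 0, 0, 1], [0, 0, -2.5, 0, 0, 0, 1]]' >/dev/null
python3 -m handwheel '[[0, 0, -2.5, 0, 0, 0, 1], [0, 0, -2.5, 0, 0, 0, 1], [0, 0, -2.5, 0, 0, 0, 1], [0, 0, -2.5, 0, 0, 0, 1], [0, 0, -2.5, 0, 0, 0, 1]]' >/dev/null
python3 -m handwheel '[[0, 0, -2.5, 0, 0, 0, 1], [0, 0, -2.5, 0, 0, 0, 1], [0, 0, -2.5, 0, 0, 0, 1], [0, 0, 0, 0, 0, 0, 1]]' >/dev/null
sed -i 's/632.3,110,165/631.5,111.5,155/' st.py; python3 st.py
```

```text
24.75 [630.76 111.76 154.14] [-3.142 -0.    -2.004] q6 -2.536 F [ 0.5 -0.7  0.6] M [ 0.004 -0.02   0.003] g 0.0 1.0 to knob [-0.1 -0.8 -0.9]
```

```bash

python3 -m handwheel '[[0, 0, 0, 0, -0.024, -0.02, 0.3], [0, 0, 0, 0, 0, 0, 0.3], [0, 0, 0, 0, 0, 0, 0.3], [0, 0, 0, 0, 0, 0, 0.3], [0, 0, 0, 0, 0, 0, 0.3]]' 50 >/dev/null
python3 st.py
python3 -m handwheel '[[0, 0, 1.6, 0, 0, 0.0092, 0.3], [0, 0, 1.6, 0, 0, 0.0092, 0.3], [0, 0, 1.6, 0, 0, 0.0092, 0.3], [0, 0, 1.6, 0, 0, 0.0092, 0.3]]' >/dev/null
python3 st.py
python3 -m handwheel '[[0, 0, 1.6, 0, 0, 0.0092, 0.3], [0, 0, 1.6, 0, 0, 0.0092, 0.3], [0, 0, 1.6, 0, 0, 0.0092, 0.3]]' >/dev/null
python3 st.py
```

```text
25.1667 [631.78 111.44 154.88] [-3.141  0.    -2.011] q6 -2.528 F [ 1.1 -1.2  1.9] M [-0.12  -0.028 -0.015] g 50.95557510852814 0.499 to knob [ 0.1  0.3 -0.1]
25.5 [631.87 111.5  154.07] [-3.141e+00  1.000e-03 -2.335e+00] q6 -2.205 F [ 1.2 -0.8  3.6] M [-0.089 -0.046  0.214] g 51.108927726745605 0.501 to knob [ 0.3  0.3 -0.9]
25.75 [631.87 111.5  153.44] [-3.141e+00  1.000e-03 -2.575e+00] q6 -1.965 F [ 1.6 -1.5  4. ] M [-0.028 -0.004  0.231] g 51.13725185394287 0.496 to knob [ 0.3  0.2 -1.6]
```

```bash

python3 -m handwheel '[[0, 0, 1.6, 0, 0, 0.0092, 0.3], [0, 0, 1.6, 0, 0, 0.0092, 0.3]]' >/dev/null
python3 st.py
python3 -m handwheel '[[0, 0, 1.6, 0, 0, 0.0092, 0.3], [0, 0, 1.6, 0, 0, 0.0092, 0.3]]' >/dev/null
python3 st.py
```

```text
25.9167 [631.91 111.48 153.05] [-3.141e+00  1.000e-03 -2.735e+00] q6 -1.805 F [-0.  -1.4  2.9] M [-0.042 -0.023  0.223] g 51.14885330200195 0.503 to knob [ 0.4  0.2 -1.9]
26.0833 [631.89 111.52 152.56] [-3.141e+00  1.000e-03 -2.895e+00] q6 -1.645 F [ 0.8 -1.   4.2] M [-0.052 -0.021  0.274] g 51.16059601306915 0.499 to knob [ 0.4  0.1 -2.4]
```

```bash

python3 -m handwheel '[[0, 0, 1.6, 0, 0, 0.0092, 0.3], [0, 0, 1.6, 0, 0, 0.0092, 0.3]]' >/dev/null
python3 st.py
python3 -m handwheel '[[0, 0, 1.6, 0, 0, 0.0092, 0.3], [0, 0, 1.6, 0, 0, 0.0092, 0.3]]' >/dev/null
python3 st.py
```

```text
26.25 [631.91 111.51 152.13] [-3.141e+00  1.000e-03 -3.055e+00] q6 -1.485 F [-0.3 -0.6  4.2] M [-0.034 -0.073  0.299] g 51.17556273937225 0.501 to knob [ 0.4  0.  -2.9]
26.4167 [631.95 111.52 151.74] [3.142e+00 1.000e-03 3.069e+00] q6 -1.325 F [ 0.6 -0.7  4.3] M [-0.054 -0.101  0.284] g 51.195130348205566 0.499 to knob [ 0.4 -0.1 -3.3]
```

```bash

python3 -m handwheel '[[0, 0, 1.2, 0, 0, 0.006, 0.3], [0, 0, 1.2, 0, 0, 0.006, 0.3]]' >/dev/null
python3 st.py|cut -c1-9,60-150
python3 -m handwheel '[[0, 0, 1.2, 0, 0, 0.006, 0.3]]' >/dev/null
python3 st.py|cut -c1-9,60-150
python3 -m handwheel '[[0, 0, 1.2, 0, 0, 0.006, 0.3]]' >/dev/null
python3 st.py|cut -c1-9,60-150
```

```text
26.5833 [00] q6 -1.206 F [ 0.2 -1.   4.5] M [-0.077 -0.069  0.295] g 51.18984282016754 0.502 to knob
26.6667 [00] q6 -1.146 F [ 1.2 -0.5  4. ] M [-0.056 -0.087  0.319] g 51.18722140789032 0.502 to knob
26.75 [63] q6 -1.086 F [-0.2  0.2  3.3] M [-0.036 -0.109  0.318] g 51.18497550487518 0.499 to knob [
```

```bash

python3 -m handwheel '[[0, 0, 1.2, 0, 0, 0.006, 0.3]]' >/dev/null
python3 st.py|cut -c1-9,60-150
python3 -m handwheel '[[0, 0, 1.2, 0, 0, 0.006, 0.3]]' >/dev/null
python3 st.py|cut -c1-9,60-150
python3 -m handwheel '[[0, 0, 1.2, 0, 0, 0.006, 0.3]]' >/dev/null
python3 st.py|cut -c1-9,60-150
```

```text
26.8333 [00] q6 -1.026 F [ 0.1 -0.5  4. ] M [-0.091 -0.057  0.354] g 51.183934807777405 0.503 to kno
26.9167 [00] q6 -0.966 F [0.7 0.  4.6] M [-0.072 -0.05   0.351] g 51.18463218212128 0.5 to knob [ 0.
27.0 [631 q6 -0.906 F [ 0.3 -1.1  4.2] M [-0.048 -0.107  0.373] g 51.19113564491272 0.499 to knob [
```

```bash

python3 -m handwheel '[[0, 0, 1, 0, 0, 0.004, 0.3]]' >/dev/null
python3 st.py|cut -c1-9,60-150
python3 -m handwheel '[[0, 0, 1, 0, 0, 0.004, 0.3]]' >/dev/null
python3 st.py|cut -c1-9,60-150
python3 -m handwheel '[[0, 0, 1, 0, 0, 0.004, 0.3]]' >/dev/null
python3 st.py|cut -c1-9,60-150
```

```text
27.0833 [00] q6 -0.856 F [ 0.7 -1.1  4.7] M [-0.071 -0.077  0.307] g 51.191938519477844 0.499 to kno
27.1667 [00] q6 -0.807 F [ 0.6 -1.5  6.4] M [-0.125 -0.111  0.328] g 51.329970359802246 0.503 to kno
27.25 [63] q6 -0.757 F [ 0.2 -1.5  6.1] M [-0.124  0.015  0.135] g 51.47892773151398 0.502 to knob [
```

```bash

python3 -m handwheel '[[0, 0, 1, 0, 0, 0, 0.3]]' >/dev/null
python3 st.py|cut -c1-9,60-150
python3 -m handwheel '[[0, 0, 1, 0, 0, 0, 0.3]]' >/dev/null
python3 st.py|cut -c1-9,60-150
python3 -m handwheel '[[0, 0, 1, 0, 0, 0, 0.3]]' >/dev/null
python3 st.py|cut -c1-9,60-150
```

```text
27.3333 [00] q6 -0.706 F [ 0.1 -0.8  5.6] M [-0.121 -0.078  0.023] g 51.42652451992035 0.502 to knob
27.4167 [ q6 -0.656 F [ 0.1 -2.2 10.3] M [-0.334  0.05  -0.067] g 51.7241245508194 0.502 to knob [ 0
27.5 [632 q6 -0.606 F [-0.2 -2.3  7.5] M [-0.275  0.099  0.355] g 51.68343722820282 0.498 to knob [
```

The torque peaked, dropped through zero and came back, which is one click. Release.

```bash

python3 -m handwheel '[[0, 0, 0, 0, 0, 0, 1], [0, 0, 0, 0, 0, 0, 1], [0, 0, 0, 0, 0, 0, 1], [0, 0, 0, 0, 0, 0, 1], [0, 0, 0, 0, 0, 0, 1]]' >/dev/null
python3 st.py
python3 -m handwheel '[[0, 0, 0, 0, 0, -0.6, 1], [0, 0, 0, 0, 0, -1, 1], [0, 0, 0, 0, 0, -1.2, 1], [0, 0, 0, 0, 0, -1.2, 1], [0, 0, 0, 0, 0, -1.2, 1]]'
python3 -m handwheel '[[0, 0, 0, 1.6, 0, 0, 1], [0, 0, 0, 1.6, 0, 0, 1], [0, 0, 0, 1.6, 0, 0, 1], [0, 0, 0, 0, 0, 0, 1], [0, 0, 0, 0, 0, 0, 1]]' 
python3 - <<'E'
from h import *
ims=[cams.grab_frame(n) for n in('scene','top','wrist')]
for n,i in zip('stw',ims):cv2.imwrite(f'pics/f{n}.png',i[:,:,::-1])
p=[cams.camera_params(n) for n in('scene','top','wrist')]
o=[]
for i,q in zip(ims,p):
    u,v=proj(q,[632,110,175]).astype(int);print(u,v)
    a=i[max(v-25,0):v+25,max(u-17,0):u+17];o.append(cv2.resize(a,(266,400),interpolation=2) if a.size else np.zeros((400,266,3),np.uint8))
cv2.imwrite('pics/f.png',np.hstack(o)[:,:,::-1])
E
```

```text
27.9167 [631.16 111.56 149.43] [-3.141 -0.     2.353] q6 -0.61 F [0.7 1.3 0.7] M [ 0.045  0.047 -0.038] g 0.0 1.004 to knob [-0.3  0.2 -5.6]
clock: 28.33
eef_pos: [631.0, 111.5, 280.8]
tcp_rot: [-3.141, -0.0, 2.353]
contact_force: [0.7, 1.1, 0.4]
opening: 1.0
grasp_force: 0.0
clock: 28.75
eef_pos: [545.5, 198.0, 280.0]
tcp_rot: [3.141, -0.0, 2.356]
contact_force: [1.2, -0.3, -0.0]
opening: 1.0
grasp_force: 0.0
275 184
228 152
255 291
```

View pics/f.png

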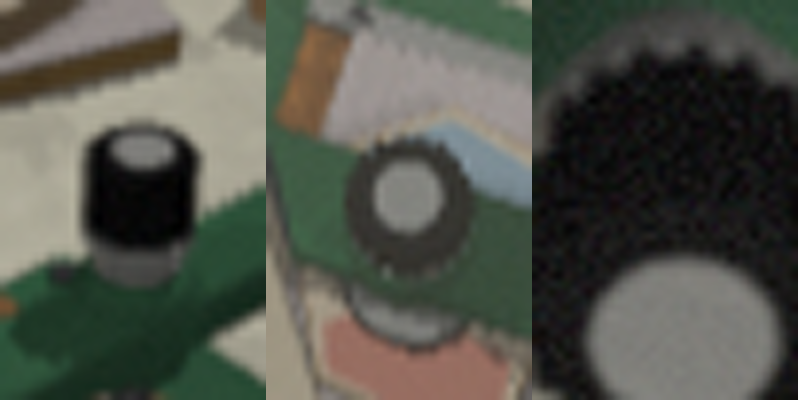

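The scene crop shows the released knob with a lighter patch low on its right rim near px (281,190). I'll check it in numbers.

```bash
python3 - <<'E'
from h import *
im=cv2.imread('pics/fs.png');p=cams.camera_params('scene')
print(im[184:197,266:286].min(2))
print(im[184:197,266:286].max(2)-im[184:197,266:286].min(2))
C=np.array([631.5,110.5])
for R,z,n in((22,170-7.5,'knob rim'),(17,165-8,'collar')):
    pass
under=175-2.86*(3.85+1.5)
print('under',under)
for a in range(0,360,15):
    d=np.array([np.cos(np.radians(a)),np.sin(np.radians(a))])
    print(a,proj(p,np.r_[C+22*d,under+4]).round(1),proj(p,np.r_[C+17*d,under-6]).round(1))
E
```

```text
[[152 150  87  28   7   5   7   7   7   6   3   6   7   7   2   4  33 109
  133 133]
 [151 151  81  22   5   5   5   6   6   6   5   7   7   7   3   2  32 103
   95  93]
 [151 150  82  26   0   6   5  10   6   5   8   6   7   9   7   2  32  83
   60  50]
 [153 150  91  34  10   7   7   7   5   5   7   9   5   4   0   7  29  46
   45  45]
 [154 152 111  61  30  19   7   4   6   7   3   6   4   6  14  23  41  43
   42  41]
 [152 152 132  89  60  45  31  20  12  16  13  11  17  27  53  52  55  45
   40  40]
 [134 143 133  91  75  67  58  49  47  49  46  45  46  54  80  67  49  43
   40  41]
 [ 87 104  87  56  71  73  71  72  73  72  71  71  69  68  76  57  44  40
   41  42]
 [ 51  50  36  38  62  70  67  70  71  70  69  69  67  65  73  49  39  39
   41  41]
 [ 41  30  25  27  39  62  63  68  68  67  66  64  62  53  42  41  36  37
   40  41]
 [ 30  27  29  29  32  34  44  53  62  61  59  58  44  34  37  38  36  33
   40  42]
 [ 31  29  28  30  34  32  29  32  34  34  32  31  29  29  37  35  32  35
   36  36]
 [ 29  30  26  32  31  32  33  31  31  32  31  29  29  33  32  30  30  31
   31 
[... 899 characters left out ...]
]
30 [282.8 187.7] [281.  190.4]
45 [282.5 186.7] [280.8 189.6]
60 [281.8 185.7] [280.2 188.8]
75 [280.6 184.8] [279.3 188.2]
90 [279.  184.2] [278.1 187.7]
105 [277.3 183.7] [276.8 187.3]
120 [275.4 183.6] [275.3 187.2]
135 [273.6 183.6] [273.9 187.3]
150 [271.8 184. ] [272.6 187.5]
165 [270.4 184.6] [271.4 188. ]
180 [269.2 185.4] [270.5 188.6]
195 [268.5 186.3] [270.  189.3]
210 [268.3 187.3] [269.8 190.1]
225 [268.5 188.4] [270.  190.9]
240 [269.2 189.4] [270.6 191.7]
255 [270.4 190.2] [271.5 192.4]
270 [271.9 190.9] [272.6 192.9]
285 [273.7 191.4] [274.  193.3]
300 [275.7 191.6] [275.5 193.4]
315 [277.6 191.5] [277.  193.3]
330 [279.3 191.1] [278.3 193. ]
345 [280.8 190.5] [279.5 192.6]
```

```bash
python3 - <<'E'
from h import *
for f in('scene0','s4'):
    im=cv2.imread(f'pics/{f}.png');print(f);print(im[178:194,266:286].min(2))
E
```

```text
scene0
[[132 132  98  43   7   9   7   8   8  10   7  11   9   3   6   4  16  70
  125 131]
 [134 132  88  33   5   4   5   6   6   3   4   2   8   4   5   1  17  72
  125 133]
 [137 134  85  32  10   3   5   7   7   7   6   6   4   3   6   0  20  82
  127 132]
 [138 136  86  32   6   8   9   7   7   6   6   9  12   5   1   2  26  95
  128 132]
 [135 135  88  33   3   3   8   4   2   6   6   8   8   8   0   1  28  96
  128 130]
 [134 133  92  43  11   4   8   4   7  10   9   6   4   2   4   7  39 102
  128 130]
 [133 133 105  64  33  19  12   8   4   3   7   4   8   8  10  22  57 116
  120 118]
 [131 131 115  87  60  46  36  28  19  13  15  10  24  32  36  45  66 113
   90  83]
 [133 132 130 115  79  69  62  56  51  44  47  43  50  55  61  59  54  81
   59  48]
 [134 133 133 130  95  72  69  69  72  71  70  65  67  65  60  53  46  46
   42  42]
 [135 134 134 134 116  77  67  67  66  67  66  65  64  60  54  44  39  39
   38  40]
 [133 133 135 131 118  76  62  65  66  65  64  64  59  54  48  41  39  38
   39  38]
 [118 125 119 102  75  49  43  55  62  62  58  57  48  51  42  41  41  40
[... 931 characters left out ...]
  72 129
  103  95]
 [153 153 151 132  88  72  66  60  53  49  48  44  54  58  64  63  59  90
   62  51]
 [155 150 149 150 106  77  73  73  76  76  73  69  69  66  65  56  46  49
   45  44]
 [153 145 146 152 131  85  69  69  70  70  70  66  65  64  57  48  43  41
   41  42]
 [146 144 145 141 135  84  66  68  70  70  67  68  62  58  51  42  40  42
   42  41]
 [129 134 128 108  79  53  47  57  65  64  62  61  52  53  44  43  43  42
   41  42]
 [ 81  97  84  52  33  31  31  43  42  41  37  37  38  51  43  44  42  41
   40  44]
 [ 49  46  37  24  27  28  27  29  36  38  38  27  33  48  47  43  40  40
   44  41]
 [ 39  31  28  31  30  37  30  30  29  27  29  25  41  51  45  42  40  39
   42  43]]
```

The marks are too small in the scene view. There is time in hand, so I'll bring the wrist camera in obliquely from that side.

```bash

for i in 1 ; do
python3 -m handwheel '[[0, 0, 2.44, 0, 0, 0, 1], [0, 0, 2.44, 0, 0, 0, 1], [0, 0, 2.44, 0, 0, 0, 1], [0, 0, 2.44, 0, 0, 0, 1], [0, 0, 2.44, 0, 0, 0, 1]]'
python3 -m handwheel '[[0, 0, 2.44, 0, 0, 0, 1], [0, 0, 2.44, 0, 0, 0, 1], [0, 0, 2.44, 0, 0, 0, 1], [0, 0, 2.44, 0, 0, 0, 1], [0, 0, 2.44, 0, 0, 0, 1]]'
python3 -m handwheel '[[0, 0, 2.44, 0, 0, 0, 1], [0, 0, 2.44, 0, 0, 0, 1], [0, 0, 2.44, 0, 0, 0, 1], [0, 0, 2.44, 0, 0, 0, 1], [0, 0, 2.44, 0, 0, 0, 1]]'
python3 -m handwheel '[[0, 0, 2.44, 0, 0, 0, 1], [0, 0, 2.44, 0, 0, 0, 1], [0, 0, 2.44, 0, 0, 0, 1], [0, 0, 2.44, 0, 0, 0, 1], [0, 0, 2.44, 0, 0, 0, 1]]'
python3 -m handwheel '[[0, 0, 2.44, 0, 0, 0, 1], [0, 0, 2.44, 0, 0, 0, 1], [0, 0, 2.44, 0, 0, 0, 1], [0, 0, 2.44, 0, 0, 0, 1], [0, 0, 2.44, 0, 0, 0, 1]]'
done >/dev/null
python3 -m handwheel '[[0, 0, 0, 1.2, 0.16, 0.4, 1], [0, 0, 0, 1.2, 0.16, 0.4, 1], [0, 0, 0, 1.12, 0.12, 0.4, 1], [0, 0, 0, 0, 0, 0, 1]]'
python3 -m handwheel '[[0, -2.34, 0, 0, 0, 0, 1], [0, -2.34, 0, 0, 0, 0, 1], [0, -2.34, 0, 0, 0, 0, 1], [0, -2.34, 0, 0, 0, 0, 1], [0, -2.34, 0, 0, 0, 0, 1]]'
python3 -m handwheel '[[0, -2.3, 0, 0, 0, 0, 1], [0, 0, 0, 0, 0, 0, 1], [0, 0, 0, 0, 0, 0, 1]]'
cat >mk.py <<'E'
from h import *
s=r.sense();p=cams.camera_params('wrist');im=cams.grab_frame('wrist');cv2.imwrite('pics/k.png',im[:,:,::-1])
print(s['qpos'].round(2),s['eef_pos'].round(1),s['contact_force'].round(1))
print('cam',(-cv2.Rodrigues(p['rvec'])[0].T@p['tvec']).round(1))
C=np.array([631.5,111])
print('under/top',proj(p,np.r_[C,160]).round(),proj(p,np.r_[C,198]).round())
for R,z,n in((22,164,'knob'),(17,154,'collar')):
  print(n)
  for a in range(-120,100,10):
    d=np.array([np.cos(np.radians(a)),np.sin(np.radians(a))])
    u=proj(p,np.r_[C+R*d,z]);v=u.round().astype(int)
    if 4<v[0]<508 and 4<v[1]<380:
        w=im[v[1]-3:v[1]+4,v[0]-2:v[0]+3].min(2);print(a,u.round(1),w.max(),int(np.median(w)))
E
python3 mk.py
```

```text
clock: 31.32
eef_pos: [609.7, 127.2, 247.2]
tcp_rot: [3.139, -0.0, -0.701]
contact_force: [-1.3, -0.8, -0.7]
opening: 0.998
grasp_force: 0.0
clock: 31.73
eef_pos: [608.4, 130.6, 250.6]
tcp_rot: [-3.139, 0.589, -0.697]
contact_force: [0.2, 0.2, 0.2]
opening: 0.994
grasp_force: 0.0
clock: 31.98
eef_pos: [607.7, 130.1, 247.1]
tcp_rot: [3.138, 0.701, -0.702]
contact_force: [-0.3, 0.5, -0.8]
opening: 0.996
grasp_force: 0.0
[-0.03  0.65  1.28  0.42  1.78  2.21] [607.7 130.1 247.1] [-0.3  0.5 -0.8]
cam [733.1  25.6 319.8]
under/top [257. 100.] [257. 141.]
knob
-120 [288.8  99.1] 73 65
-110 [287.8  94.6] 82 64
-100 [285.8  90.2] 82 62
-90 [282.8  86.1] 84 62
-80 [278.9  82.5] 85 73
-70 [274.1  79.5] 84 76
-60 [268.6  77.2] 84 80
-50 [262.7  75.9] 81 77
-40 [256.5  75.4] 81 77
-30 [250.4  75.9] 81 76
-20 [244.5  77.3] 78 74
-10 [239.   79.6] 77 72
0 [234.3  82.6] 101 78
10 [230.4  86.3] 104 80
20 [227.4  90.4] 91 71
30 [225.4  94.8] 98 70
40 [224.5  99.3] 75 29
50 [224.5 103.9] 25 18
60 [225.5 108.2] 24 15
70 [227.4 112.3] 23 15
80 [230.1 116.1] 22 15
90 [233.5 119.4] 27 17
collar
-120 [280.7  90.5] 83 51
-110 [279.9  87. ] 85 78
-100 [278.3  83.7] 85 80
-90 [276.   80.6] 83 76
-80 [273.   77.8] 84 77
-70 [269.4  75.6] 84 80
-60 [265.4  73.9] 81 77
-50 [261.1  72.9] 81 76
-40 [256.5  72.6] 81 77
-30 [252.   72.9] 81 76
-20 [247.7  74. ] 81 76
-10 [243.7  75.7] 78 74
0 [240.1  78. ] 78 73
10 [237.2  80.7] 79 71
20 [234.9  83.8] 99 70
30 [233.3  87.2] 104 70
40 [232.5  90.7] 93 18
50 [232.5  94.2] 23 15
60 [233.1  97.6] 26 17
70 [234.5 100.8] 25 17
80 [236.5 103.8] 26 16
90 [239.  106.4] 24 15
```

```bash
python3 - <<'E'
import cv2,numpy as np
np.set_printoptions(linewidth=250)
im=cv2.imread('pics/k.png').min(2)
print('cols',226,'..',294,'step1');
for v in range(66,112):print(v,' '.join('%3d'%x for x in im[v,222:296:1][:44]))
E
```

```text
cols 226 .. 294 step1
66  48  43  48  47  46  47  46  45  47  40  48  50  45  48  44  49  48  45  42  38  38  36  28  34  33  34  38  42  39  38  30  40  37  41  38  40  41  41  39  38  42  37  44  38
67  47  42  46  46  47  45  47  45  48  46  47  51  50  47  49  52  44  37  30  37  38  30  34  37  32  37  31  36  32  35  39  34  38  41  39  35  39  39  34  42  44  37  41  44
68  43  45  47  47  43  45  49  46  46  46  49  49  48  54  54  50  39  36  36  34  38  30  35  38  34  34  41  43  47  51  48  47  50  47  46  50  49  49  44  45  43  39  43  42
69  52  47  46  48  44  45  52  51  51  49  47  51  52  51  53  49  39  36  31  39  25  37  37  37  39  51  57  63  63  68  63  66  66  64  63  65  69  63  65  62  55  51  44  36
70  43  42  40  47  47  47  47  52  44  47  50  50  54  51  54  50  47  40  37  35  31  36  36  51  63  69  69  70  77  75  75  73  72  75  80  73  74  71  73  77  73  64  57  51
71  47  49  45  47  52  48  46  52  50  45  57  51  53  52  54  46  42  38  39  40  45  51  61  67  69  73  75  76  75  72  78  73  76  73  77  75  73  74  72  74  75  74  69  67
72  
[... 6467 characters left out ...]
  14   9  23  15  19  22  16  13  14  10  11  15  19  20  17  11  19  10   8  21   9  12  19  14  20  12   8  20  14  12  12  16  23  14  11  17  20  12  13  18
109  31  13  17   9  15  15  16  14  10  22  15  16  19  19   8  15  19  20   9  14  11  18  20  23  10  19  22  14   8  23   8  10  18  20  16  15  15  11  13  11  18   8  12   9
110  18  20   8  12  16  20  13  20  11  23  10  22   8  22  12  24   9  16  25  17  14  22  13  22  19  23  21  12  24  14  11  28  10  12   9  10  22  13  14   9  10  14  13  20
111  24  10  10  15   8  23  16  13  17  11  22  16   9  21   9  15  22  17  15  11   9  14  21  16  18   9  13  19  13  17  14   8   8  19  20  16  26  13  20  15  12  24  13  21
```

This elevation is too steep to see the marks, so I'll look from the robot side, lower down.

The rows are not in the units I measure in: shifts go in units of 25 mm and turns go in units of 0.05 rad. I convert before sending: 0.117 rad is 2.34.

```bash

(python3 -m handwheel '[[0, 2.34, 0, 0, 0, 0, 1], [0, 2.34, 0, 0, 0, 0, 1], [0, 2.34, 0, 0, 0, 0, 1], [0, 2.34, 0, 0, 0, 0, 1], [0, 2.34, 0, 0, 0, 0, 1]]'
python3 -m handwheel '[[0, 2.3, 0, 0, 0, 0, 1], [0, 0, -2.5, 0, 0, 0, 1], [0, 0, -2.5, 0, 0, 0, 1], [0, 0, -2.5, 0, 0, 0, 1], [0, 0, -2.5, 0, 0, 0, 1]]'
python3 -m handwheel '[[0, 0, -2.5, 0, 0, 0, 1], [0, 0, -2.5, 0, 0, 0, 1], [0, 0, -2.5, 0, 0, 0, 1], [0, 0, -2.5, 0, 0, 0, 1], [0, 0, -2.5, 0, 0, 0, 1]]'
python3 -m handwheel '[[0, 0, -2.5, 0, 0, 0, 1], [0, 0, -2.5, 0, 0, 0, 1], [0, 0, -2.5, 0, 0, 0, 1], [0, 0, -2.5, 0, 0, 0, 1], [0, 0, -2.5, 0, 0, 0, 1]]'
python3 -m handwheel '[[0, 0, -2.5, 0, 0, 0, 1], [0, 0, -2.5, 0, 0, 0, 1], [0, 0, -2.5, 0, 0, 0, 1], [0, 0, -2.5, 0, 0, 0, 1], [0, 0, -2.5, 0, 0, 0, 1]]'
python3 -m handwheel '[[0, 0, -2.5, 0, 0, 0, 1], [0, 0, -2.5, 0, 0, 0, 1], [0, 0, -2.5, 0, 0, 0, 1], [0, 0, -2.5, 0, 0, 0, 1], [0, 0, -2.5, 0, 0, 0, 1]]'
python3 -m handwheel '[[0, 0, -2.5, 0, 0, 0, 1], [0, 0, -2.5, 0, 0, 0, 1], [0, 0, -2.5, 0, 0, 0, 1], [0, 0, -2.5, 0, 0, 0, 1], [0, 0, -1.6, 0, 0, 0, 1]]') >/dev/null
python3 -m handwheel '[[0, 0, 0, -0.96, -0.24, 0, 1], [0, 0, 0, -0.96, -0.24, 0, 1], [0, 0, 0, 0, 0, 0, 1]]'
python3 -m handwheel '[[0, -2.4, 0, 0, 0, 0, 1], [0, -2.4, 0, 0, 0, 0, 1], [0, -2.4, 0, 0, 0, 0, 1], [0, -2.4, 0, 0, 0, 0, 1]]'
python3 -m handwheel '[[0, -2.4, 0, 0, 0, 0, 1], [0, -2.4, 0, 0, 0, 0, 1], [0, -2.4, 0, 0, 0, 0, 1], [0, 0, 0, 0, 0, 0, 1], [0, 0, 0, 0, 0, 0, 1]]'
python3 mk.py | head -3
python3 - <<'E'
import cv2,numpy as np
im=cv2.imread('pics/k.png').min(2)
sub=im[50:180,200:320]
print(np.sort(sub.ravel())[-20:])
y,x=np.where(sub>115)
n,l,s,c=cv2.connectedComponentsWithStats((sub>115).astype('u1'));print([(t[0]+200,t[1]+50,t[2],t[3],t[4]) for t in s if t[4]>2])
E
```

```text
clock: 35.2
eef_pos: [653.5, 107.1, 252.5]
tcp_rot: [3.14, 0.008, 2.884]
contact_force: [-0.7, -0.3, 0.5]
opening: 0.998
grasp_force: 0.0
clock: 35.53
eef_pos: [650.3, 109.7, 253.3]
tcp_rot: [3.136, 0.49, 2.884]
contact_force: [0.6, -2.2, -0.5]
opening: 0.999
grasp_force: 0.0
clock: 35.95
eef_pos: [650.3, 102.3, 250.2]
tcp_rot: [-3.124, 0.716, 2.882]
contact_force: [0.0, 0.3, -0.2]
opening: 0.999
grasp_force: 0.0
[ 0.38  0.15  2.03 -0.91  0.54 -0.23] [650.3 102.3 250.2] [ 0.   0.3 -0.2]
cam [494.3 146.8 320.4]
under/top [263. 105.] [263. 145.]
[174 174 174 175 175 175 175 175 175 175 175 175 176 176 176 176 176 176
 176 176]
[(np.int32(200), np.int32(50), np.int32(120), np.int32(130), np.int32(10377)), (np.int32(200), np.int32(106), np.int32(120), np.int32(74), np.int32(4809)), (np.int32(253), np.int32(139), np.int32(29), np.int32(23), np.int32(408))]
```

```bash
python3 - <<'E'
import cv2,numpy as np
im=cv2.imread('pics/k.png').min(2)
print('    ',' '.join('%3d'%x for x in range(226,302,2)))
for v in range(66,122):print('%3d  '%v,' '.join('%3d'%x for x in im[v,226:302].reshape(-1,2).max(1)))
E
```

```text
226 228 230 232 234 236 238 240 242 244 246 248 250 252 254 256 258 260 262 264 266 268 270 272 274 276 278 280 282 284 286 288 290 292 294 296 298 300
 66    47  43  46  43  48  45  44  44  41  45  45  47  44  46  49  44  51  49  51  51  52  55  50  52  48  54  49  49  47  46  51  52  57  55  54  56  58  57
 67    47  48  47  48  46  46  46  45  43  39  45  36  46  41  43  46  47  52  50  53  55  50  55  52  49  48  54  50  48  50  51  47  58  54  58  58  58  60
 68    45  44  48  49  47  46  41  40  44  44  43  40  41  40  41  41  47  46  50  52  55  51  53  53  52  55  50  54  48  49  49  48  55  56  58  59  60  57
 69    54  47  48  44  45  44  42  44  47  39  44  47  42  43  35  47  47  49  54  58  53  52  52  52  52  55  53  51  51  55  51  47  51  54  55  55  59  58
 70    47  43  46  46  45  46  40  40  45  44  45  45  42  46  44  44  44  52  52  55  55  55  58  54  57  52  54  53  53  56  50  51  50  57  51  56  55  54
 71    47  48  50  46  44  43  43  43  43  47  43  42  44  47  43  43  48  48  54  52  52  56  55  55  52  53  56  54  57  52  52  49  49  54  53  54  55  56

[... 7199 characters left out ...]
  22  18  24  18  11  17  14  23  21  22  23  11  12  70 158 165 166
118   161 163 159 115  17  16  21  21  21  21  20  13  21  21  19  22  18  24  27  18  15  23  25  24  21  22  18  23   9  21  17  17  26  14  63 156 164 163
119   161 160 160 110  20  22  24  25  23  22  17  19  22  15  14  18  27  12  24  24  18  18  23  18  16  23  25  28  23  25  24  23  19  20  58 153 166 162
120   166 161 159 104  16  20  15  21  19  16  22  28  16  26  26  18  20  25  20  20  19  23  13  19  27  17  25  13  19  25  19  25  22  15  45 146 164 161
121   163 160 160  97  12   8  23  16  17  21  14  20  25  24  21  21  20  17  16  19  15  19  21  25  17  12  16  15  14  24  23  21  11  23  46 143 164 164
```

```bash

python3 -m handwheel '[[0, 0, 0, 0.824, 0, -0.716, 1], [0, 0, 0, 0.824, 0, -0.716, 1], [0, 0, 0, 0.824, 0, -0.716, 1], [0, 0, 0, 0.616, 0, 0.708, 1], [0, 0, 0, 0.616, 0, 0.708, 1]]'
python3 -m handwheel '[[0, 0, 0, 0, 0, 0, 1], [0, 0, 0, 0, 0, 0, 1]]'
python3 mk.py | head -3
python3 - <<'E'
from h import *
p=cams.camera_params('wrist');print(cv2.Rodrigues(p['rvec'])[0][2])
im=cv2.imread('pics/k.png').min(2)
u,v=proj(p,[631.5,111,160]).round().astype(int)
print(u,v);u0=u-40;
print('    ',' '.join('%3d'%x for x in range(u0,u0+80,2)))
for y in range(max(v-26,0),min(v+22,384)):print('%3d  '%y,' '.join('%3d'%x for x in im[y,u0:u0+80].reshape(-1,2).max(1)))
E
```

```text
clock: 36.42
eef_pos: [573.4, 124.1, 204.6]
tcp_rot: [-3.129, 0.719, 2.876]
contact_force: [0.8, 0.1, 0.7]
opening: 1.002
grasp_force: 0.0
clock: 36.58
eef_pos: [572.8, 122.3, 202.2]
tcp_rot: [-3.121, 0.715, 2.88]
contact_force: [0.2, -0.3, 0.7]
opening: 0.995
grasp_force: 0.0
[ 0.5   0.14  2.19 -1.11  0.55  0.11] [572.8 122.3 202.2] [ 0.2 -0.3  0.7]
cam [417.1 167.6 272.6]
under/top [263. 215.] [263. 258.]
[ 0.81973248 -0.24014271 -0.51997129]
263 214
     223 225 227 229 231 233 235 237 239 241 243 245 247 249 251 253 255 257 259 261 263 265 267 269 271 273 275 277 279 281 283 285 287 289 291 293 295 297 299 301
188    54  54  54  53  56  51  55  53  54  50  48  50  56  52  50  51  53  54  55  55  58  58  59  60  58  55  57  59  59  57  57  58  61  62  65  63  64  62  65  65
189    50  54  51  51  53  54  53  49  48  46  48  52  47  48  52  53  54  55  50  56  60  56  61  56  58  63  58  57  58  59  60  55  58  59  60  64  61  60  65  63
190    51  54  51  52  53  51  52  52  50  45  51  50  52  54  52  51  51  50  51  58  60  61  59  59  66  61  60  62  59  58  59  57  61  62  60 
[... 6789 characters left out ...]
  28  25  81 131 133 132 129 133 133
232   135 134 134 134 135 133 135 115  42  23  13  25  20  22  25  20  16  22  19  26  23  18  18  21  20  21  19  23  28  24  23  21  20  79 130 130 133 132 130 135
233   136 135 135 133 133 131 133 117  36  15  19  27  28  23  19  21  18  24  25  23  24  29  25  17  18  28  23  20  17  27  16  21  22  71 130 134 130 128 133 135
234   134 134 134 132 133 132 132 117  41  26  31  21  23  24  26  24  21  24  18  20  20  26  17  22  26  28  30  29  26  24  24  19  19  74 130 135 132 130 131 133
235   138 135 137 131 133 135 133 111  44  22  24  27  24  27  27  21  23  27  19  22  22  19  17  23  23  23  21  15  21  26  24  28  23  73 130 135 133 133 132 131
```

The lower view, read as pixel values, shows the knob's index bar at px (248, 209–221), about 40° left of the axis. The only matching bright band on the collar's left is at px (246, 203–207), about 65–70° left. So the knob leads by roughly 30° clockwise, which is one click. The arm is clear of everything, so I'm handing in.

To row units: -20 mm is -0.8.

```bash
python3 -m handwheel '[[0, 0, 0, 0, 0, -0.8, 1], [0, 0, 0, 0, 0, -0.8, 1], [0, 0, 0, 0, 0, 0, 1], [0, 0, 0, 0, 0, 0, 1]]'; python3 -c "
from rig import r
print(r.sign_off())"
```

```text
clock: 36.97
eef_pos: [548.5, 130.8, 234.7]
tcp_rot: [-3.127, 0.719, 2.876]
contact_force: [-0.2, 0.7, 0.3]
opening: 1.0
grasp_force: 0.0
the job is handed in; nothing more can be done
None
```

I pushed the board home against the fence, wound the press down to what the torque drop and a last look at the index marks show as one click, released the knob and handed the job in at 37 s; the hand-in gave no verdict.

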